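Stock the seeding station

TASK

Get the seeding station ready for the next sowing: file every seed plate from the drying stand upright into an empty slot of the steel plate rack, fully down between its neighbours, and drop all the coir pellets into the magazine tube. Once all the pellets are in, take the dibber and push them down the tube with it until the follower bottoms out firmly, then stand the dibber back in its socket. Do not disturb the other things on the bench.

Things in the scene. Friction and masses are not known exactly. Their poses are not given: they have to be found in the camera images.
- plate0: Loose perforated aluminium seed plate (one of up to three, all alike; absent in some starts), 80 wide (its x), 5 thick (its y), 70 high, with a grey grip block centred on its upper edge: 30 wide, 10 thick (5 either side of the plate's mid-plane), from 70 to 115 above the lower edge. Origin at the middle of the lower edge, z up along the plate. 70 g. At the start it stands upright in a slot of the wooden drying stand. Sizes in mm.
- plate1: Loose perforated aluminium seed plate (one of up to three, all alike; absent in some starts), 80 wide (its x), 5 thick (its y), 70 high, with a grey grip block centred on its upper edge: 30 wide, 10 thick (5 either side of the plate's mid-plane), from 70 to 115 above the lower edge. Origin at the middle of the lower edge, z up along the plate. 70 g. At the start it stands upright in a slot of the wooden drying stand. Sizes in mm.
- plate2: Loose perforated aluminium seed plate (one of up to three, all alike; absent in some starts), 80 wide (its x), 5 thick (its y), 70 high, with a grey grip block centred on its upper edge: 30 wide, 10 thick (5 either side of the plate's mid-plane), from 70 to 115 above the lower edge. Origin at the middle of the lower edge, z up along the plate. 70 g. At the start it stands upright in a slot of the wooden drying stand. Sizes in mm.
- stand: Fixed wooden drying stand, 104 (x) by 160 (y) by 46 high. Floor 8 above its underside; three slots at y = -60, 0, +60 in its frame, each 8 wide (y) between rounded fins that reach 46 above its underside. The plates stand in it with their y along the stand's y. Origin under its centre. Sizes in mm.
- rack: Fixed steel plate rack, 104 (x) by 176 (y) by 47 high, floor 8 above its underside. Nine slots across its y at 18 pitch, each 8 wide (y) and open upwards, 94 long in x (side walls at 47 either side), between fins with rounded tops that reach 47 above its underside. Six slots hold plain old plates without grips, fixed, 70 high (tops at 78 above the underside); three are empty. Origin under its centre. Sizes in mm.
- slot0 (a point): Middle of the floor of an empty slot of the plate rack (8 above the rack's underside, at rack y = -54); axes as the rack's: x along the slot, y across it, z up. The occupied slots either side are 18 away. A seated plate's origin lies here, its y along this y (either way round). Sizes in mm.
- slot1 (a point): Middle of the floor of an empty slot of the plate rack (8 above the rack's underside, at rack y = 0); axes as the rack's: x along the slot, y across it, z up. The occupied slots either side are 18 away. A seated plate's origin lies here, its y along this y (either way round). Sizes in mm.
- slot2 (a point): Middle of the floor of an empty slot of the plate rack (8 above the rack's underside, at rack y = 54); axes as the rack's: x along the slot, y across it, z up. The occupied slots either side are 18 away. A seated plate's origin lies here, its y along this y (either way round). Sizes in mm.
- pellet0: Loose pressed coir pellet (one of up to three, all alike; absent in some starts), a brown disc 30 in diameter and 20 thick, 20 g, lying flat on the bench at the start. Origin at its centre, z along its axis. Sizes in mm.
- pellet1: Loose pressed coir pellet (one of up to three, all alike; absent in some starts), a brown disc 30 in diameter and 20 thick, 20 g, lying flat on the bench at the start. Origin at its centre, z along its axis. Sizes in mm.
- pellet2: Loose pressed coir pellet (one of up to three, all alike; absent in some starts), a brown disc 30 in diameter and 20 thick, 20 g, lying flat on the bench at the start. Origin at its centre, z along its axis. Sizes in mm.
- tube: Fixed upright pellet magazine: grey plastic tube on a round steel foot 84 across and 6 thick. Bore 34 in diameter; from 112 to 124 above its underside it widens to a funnel mouth about 50 wide inside and 57 outside. A dropped pellet now and then catches askew in the bore and stands high; a push with the dibber frees it. Origin under its centre, z up along its axis. Sizes in mm.
- tube_mouth (a point): Centre of the magazine's funnel mouth, on its axis, level with the rim 124 above the bench. Sizes in mm.
- follower (a joint): Follower disc inside the magazine, on which the pellets rest: distance in m that it has been pushed down. At 0 its upper face is 56 above the bench, at 0.040 it has bottomed out firmly (face 16 above the bench). It starts between 0 and 0.010, stays where it is left (friction about 6 N, so the pellets' weight does not move it) and needs about 6 to 8 N to push down.
- dibber: Wooden dibber used as ramrod, standing upright in its socket at the start: round shaft 22 in diameter from its lower end to 100 up, then a square grip 24 by 24 (faces along its x and y) from 100 to 150 up. 90 g. Origin at the centre of its flat lower end, z up along it. Sizes in mm.
- socket: Fixed terracotta-coloured dibber socket: foot 80 across, collar of bore 32 in diameter and 60 high, floor 8 above its underside. Origin under its centre, z up. The dibber's origin rests 8 above it. Sizes in mm.
- pot: Bystander: black plastic plant pot, 80 across, 75 high. Origin under its centre. Sizes in mm.
- clay_pot: Bystander: terracotta pot, 84 across, 70 high. Origin under its centre. Sizes in mm.
- jar: Bystander: glass jar, 60 across, 90 high. Origin under its centre. Sizes in mm.
- brush: Bystander: flat brush 200 long along its x, lying down. Origin under its centre. Sizes in mm.
- trowel: Bystander: hand trowel about 280 long along its x, lying down. Origin under it, between handle and blade. Sizes in mm.
- label_block: Bystander: small wooden block 50 by 30 by 30. Origin under its centre. Sizes in mm.
Things that resemble listed ones, but are neither listed nor needed, are in the scene too. What is shaped like the dibber but green is not meant.

How it is judged:
By the outcome, as a careful person would: the job done as asked, in the order asked, and still so for the second after the job is handed in, with the robot touching nothing.
Of plate0, plate1, plate2 only 2 to 3 are there at a start; the rules pass over those that are not, and their reading is None.
Of pellet0, pellet1, pellet2 only 2 to 3 are there at a start; the rules pass over those that are not, and their reading is None.
At some moment in a run one of pellet0, pellet1, pellet2 may be knocked a few centimetres aside while the robot is not near it.
It also fails if it takes over 210 s, if anything falls off the work surface, if the arm or the gripper's body presses on something with over 40 N, if the wrist force passes 120 N, or if a joint passes its speed limit or range.

ROBOT

A 6-joint arm with a two-finger parallel gripper is mounted at the origin on the work surface. World frame = base frame: x ahead of the robot, y to its left, z up, the work surface at z = 0. Lengths are in m, angles in rad, forces in N, time in s.
With the tool pointing down it reaches from about 0.425 to 0.95 m from the base axis. Payload 3.5 kg.
Tool frame: the origin (TCP) lies on the centre line of the jaws, within the pads' length; the fingertips stand ahead of it and the grasp point (between the pads) lies 11 mm behind it (bot.nose_length is the x of the fingertips in the tool frame, in m); x points along the fingers, y is the direction in which the jaws open and shut, and the axes are right-handed (so a half turn about x gives the same grasp; the last joint's range is limited). The gripper opens to 85 mm and grips with 20 to 120 N. Pads are 22 mm wide; open, the fingers measure 114 mm over their backs; the gripper's body (76 mm by 85 mm) begins 54 mm behind the grasp point. The pads swing forward as they close: fully open they stand 13 mm farther back than shut.
Start: joints at [0.964, 0.286, 1.577, -0, 1.279, -0.15], TCP at [0.298, 0.606, 0.239] pointing down, gripper open.
Joint ranges: [-2.77, 2.77], [-0.9, 2.22], [0.21, 2.48], [-1.53, 4.67], [0.24, 2.81], [-2.84, 2.84]. Speed limits (rad/s): [2.79, 2.79, 3.14, 3.14, 3.14, 3.14].

INTERFACE

Orientations are given as a rotation vector (axis times angle).
In Python, from station import bot gives the robot as it stands.
- The arm moves only by the shell command python3 -m crank 'ROWS' [OPENING] [FORCE]. ROWS is JSON, a list of rows, each a list of 2 entries, a list of its own where there are three numbers: the shift along the tool's x, y, z in mm, then the turn about the tool's x in rad. In form: [[[tx, ty, tz], twist], ...]. A call has exactly 5 rows; each row shifts and turns the commanded pose from where the row before left it, along the tool's axes as they then stand; what a row does not reach is not made up. A row lasts 1/8 s, in which the tool goes at most 62.5 mm and 10.7 degrees, less where a joint would pass 70% of its speed; a pose out of reach is approached as far as the arm can. A call is refused whole if a number of a shift passes 62.5 or a number of a turn 0.188, either way. A call with a gripper value outside its range is refused whole. OPENING is the opening, from 0 (shut) to 1 (fully open), set as the call begins (- or left out, the last holds). The fingers move at their own pace and stop on an object; FORCE is the grip in N (left out, the last holds). Time passes only in rows, so rows that do not move let the fingers close, or fill a call up. It gives the time, the measured TCP pose, the force and the opening at its end, in the units of the state.
- bot.get_obs(): the state, without advancing time (a new reading comes with each control period).
- bot.camera(name): name is "scene" or "top" or "wrist"; returns a dict with "image" (384x512x3 uint8, blue, green, red), "range_z" (384x512 float32, m along the optical axis (not along the pixel's ray), 0 where there is no reading), "fov_y" (degrees; the focal length in pixels is half the picture's height over the tangent of half this angle, whatever the lens; pixels are square), "cx", "cy" (the principal point, pixels), "view" (4x4, takes a point from world to camera coordinates). Camera axes: x right, y down, z forward; pixel columns grow to the right and rows downward; lengths in m; the calibration is good to about 2 mm. A picture is of the moment at which its call begins.
- bot.hand_in(): hands the job in, once; it reports no verdict.
The state is a dict: "clock": time; "joint_positions": joint angles; "joint_velocities": joint speeds; "effort": joint torques, N m; "eef_pos": TCP position; "ee_rot": TCP orientation; "contact_force": force on the tool from outside, world axes, zero at the start; "wrist_torque": the same for the moment, N m; "grip_width": finger opening in m.
Only numpy, scipy, OpenCV 4.12 (cv2) and the standard library are available. Lean on these libraries where they do the work, as an engineer would, in place of code of your own. Each camera call takes 0.05 s, during which the arm holds its last target.

## Working session

There is one attempt and no reset: what is moved stays moved. The work goes in short steps, Python scripts to look and compute and a shell command to move; the robot and the scene stay as the last step left them, time stands still between calls to the robot, and variables do not carry over. Pictures are saved under pics/ and viewed, and the job is handed in when it is done.

```bash
ls; mkdir -p pics; python3 - <<'E'
from station import bot
import cv2,numpy as np
o=bot.get_obs(); print(o, bot.nose_length)
for n in("scene","top","wrist"):
    c=bot.camera(n); cv2.imwrite(f"pics/{n}0.png",c["image"]); np.savez(f"pics/{n}0.npz",**c); print(n,c["fov_y"],c["cx"],c["cy"],np.round(c["view"],4).tolist())
E
```

```text
pics
{'clock': 0.0, 'joint_positions': array([ 9.64003650e-01,  2.87198498e-01,  1.57817984e+00, -3.31575908e-05,
        1.27857126e+00, -1.49982606e-01]), 'joint_velocities': array([ 0.00055421, -0.00116005, -0.00052918,  0.00082704,  0.00047379,
        0.0010912 ]), 'effort': array([-6.39827408e-05, -4.05988455e+01, -2.92624998e+01, -1.65133329e-04,
        5.93377888e-03,  3.74080670e-06]), 'eef_pos': array([0.29733835, 0.60527643, 0.23792371]), 'ee_rot': array([ 0.35650411,  1.54179704, -0.35998807]), 'contact_force': array([-0.67976789,  0.76523567,  0.38573316]), 'wrist_torque': array([ 0.05251277,  0.01389856, -0.01621883]), 'grip_width': 0.08583953233921021} 0.008
scene 46.374085782882375 261.28445473780744 186.38905817767267 [[0.7192, 0.6944, 0.0233, -0.3752], [0.4213, -0.4092, -0.8094, -0.1729], [-0.5525, 0.5919, -0.5868, 1.5686], [0.0, 0.0, 0.0, 1.0]]
top 49.43750455101811 254.71223734789623 194.30337973124335 [[-0.0122, -0.9999, -0.012, -0.0159], [-0.9836, 0.0141, -0.1797, 0.5559], [0.1798, 0.0096, -0.9837, 1.1138], [0.0, 0.0, 0.0, 1.0]]
wrist 59.50089467219619 246.9731377779693 188.54509343365234 [[0.4415, 0.8973, -0.0016, -0.6732], [0.8559, -0.4206, 0.3008, -0.0398], [0.2692, -0.1342, -0.9537, 0.3796], [0.0, 0.0, 0.0, 1.0]]
```

View pics/scene0.png

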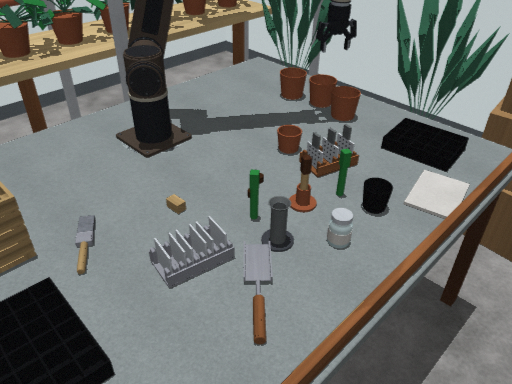

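View pics/top0.png

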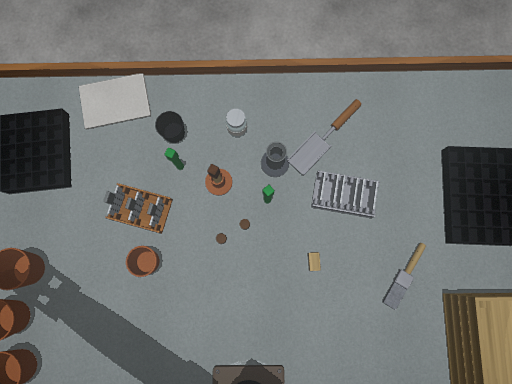

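View pics/wrist0.png

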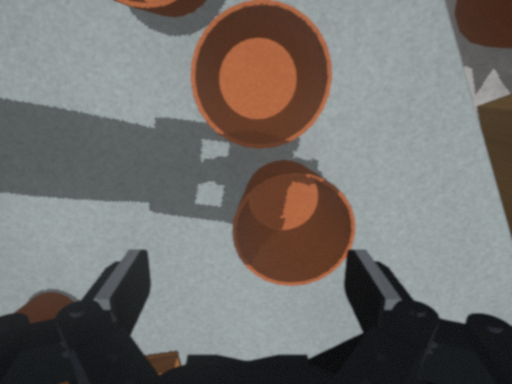

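The top view shows the stand with three plates at about (140,208), the rack at (345,193) and the tube at (275,157). The brown dibber is at (218,178), pellets at (221,238) and (245,224), and green decoys at (174,158) and (268,193). Next I'll measure these.

```bash
cat > h.py <<'E'
from station import bot
import cv2,numpy as np
from scipy.spatial.transform import Rotation as R
def cam(n,save=None):
    c=bot.camera(n)
    if save: cv2.imwrite(f"pics/{save}.png",c["image"]); np.savez(f"pics/{save}.npz",**c)
    return c
def load(s): return dict(np.load(f"pics/{s}.npz"))
def cloud(c):
    H,W=c["range_z"].shape; f=H/2/np.tan(np.radians(float(c["fov_y"]))/2)
    v,u=np.mgrid[:H,:W]; z=c["range_z"]
    P=np.stack([(u-c["cx"])*z/f,(v-c["cy"])*z/f,z,np.ones_like(z)],-1)
    P=P@np.linalg.inv(c["view"]).T
    P=P[...,:3]; P[z==0]=np.nan
    return P
def proj(c,p):
    f=c["range_z"].shape[0]/2/np.tan(np.radians(float(c["fov_y"]))/2)
    q=c["view"]@np.append(p,1); return q[0]*f/q[2]+c["cx"],q[1]*f/q[2]+c["cy"]
def atz(c,u,v,z):
    f=c["range_z"].shape[0]/2/np.tan(np.radians(float(c["fov_y"]))/2)
    Vi=np.linalg.inv(c["view"]); d=Vi[:3,:3]@np.array([(u-c["cx"])/f,(v-c["cy"])/f,1]); o=Vi[:3,3]
    return o+d*(z-o[2])/d[2]
def crop(c,u0,v0,u1,v1,s,name):
    im=cv2.resize(c["image"][v0:v1,u0:u1],None,fx=s,fy=s,interpolation=cv2.INTER_CUBIC); cv2.imwrite(f"pics/{name}.png",im)
def pose():
    o=bot.get_obs(); M=R.from_rotvec(o["ee_rot"]).as_matrix(); return o,M
def to(p,yaw=None):
    """report shift in tool axes (mm) & twist for TCP target p; yaw: world angle of tool y axis (mod pi)"""
    o,M=pose(); d=M.T@(np.array(p)-o["eef_pos"])*1000
    print("t=%.2f"%o["clock"],"tcp",np.round(o["eef_pos"],4),"toolx",np.round(M[:,0],3),"d",np.round(d,1),"grip %.4f"%o["grip_width"],"F",np.round(o["contact_force"],1),"q6 %.2f"%o["joint_positions"][5])
    if yaw is not None:
        y=np.arctan2(M[1,1],M[0,1]); e=(yaw-y+np.pi/2)%np.pi-np.pi/2
        print("yaw now %.3f want %.3f world turn %.3f -> tool twist %.3f (alt %.3f)"%(y,yaw,e,-e,-(e-np.sign(e)*np.pi)))
E
python3 - <<'E'
from h import *
c=load("top0"); P=cloud(c)
def box(m,name):
    q=P[m][:,:2]; r=cv2.minAreaRect((q*1000).astype(np.float32)); print(name,m.sum(),np.round(r[0],1),np.round(r[1],1),round(r[2],2), "zmax",round(float(np.nanmax(P[m][:,2])),4))
v,u=np.mgrid[:384,:512]
Z=P[...,2]
def reg(u0,v0,u1,v1): return (u>=u0)&(u<=u1)&(v>=v0)&(v<=v1)&np.isfinite(Z)
print("bench",np.nanmedian(Z[230:260,180:300]))
box(reg(305,165,385,222)&(Z>.015),"rack")
box(reg(305,165,385,222)&(Z>.055),"rack old plates")
box(reg(100,178,178,238)&(Z>.015)&(Z<.06),"stand")
box(reg(100,178,178,238)&(Z>.09),"grips")
box(reg(210,230,232,246)&(Z>.012),"pelA")
box(reg(236,217,254,231)&(Z>.012),"pelB")
box(reg(258,138,292,178)&(Z>.10),"tube")
box(reg(200,160,235,200)&(Z>.125),"dib")
box(reg(205,165,235,198)&(Z>.045)&(Z<.075),"collar")
box(reg(205,165,235,198)&(Z>.004)&(Z<.03),"sockfoot")
box(reg(258,180,280,205)&(Z>.05),"green1")
box(reg(160,145,190,172)&(Z>.05),"green2")
crop(c,90,170,250,260,5,"top_l"); crop(c,200,120,400,250,4,"top_r")
E
```

```text
bench -0.0006399374039359751
rack 1724 [ 568.5 -263.9] [209.8 119.6] 79.01 zmax 0.0822
rack old plates 558 [ 558.4 -279.3] [149.2  80.9] 78.91 zmax 0.0822
stand 888 [525.7 308.3] [160.9 104. ] 73.95 zmax 0.0599
grips 256 [525.2 308.5] [131.2  30.5] 73.67 zmax 0.1263
pelA 87 [437.5  75. ] [27.8 25.6] 0.31 zmax 0.0262
pelB 91 [476.6   8.4] [28.2 28.4] 0.17 zmax 0.0235
tube 228 [657.5 -81.9] [53.4 54. ] 87.48 zmax 0.127
dib 115 [603.1  83.4] [24.7 23.5] 60.31 zmax 0.161
collar 76 [599.5  81.8] [30.5 37.6] 23.93 zmax 0.0738
sockfoot 349 [600.3  81.8] [81.  83.5] 87.55 zmax 0.0287
green1 134 [547.4 -58.3] [23.1 24. ] 42.68 zmax 0.1531
green2 180 [651.  196.3] [23.8 24. ] 65.66 zmax 0.1537
```

View pics/top_l.png

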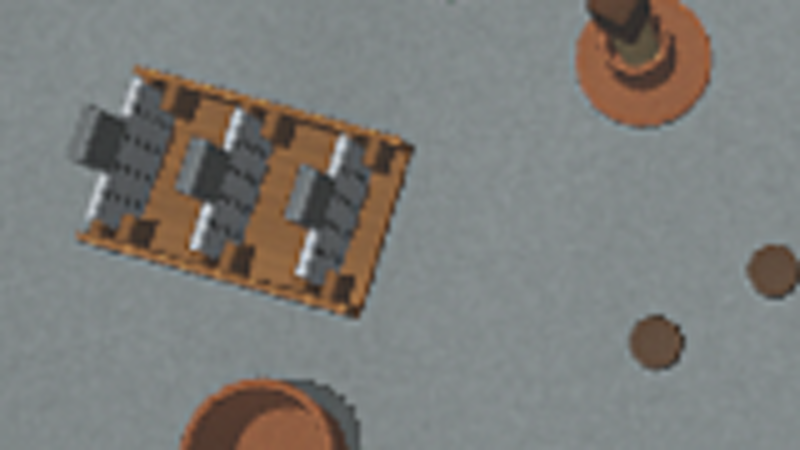

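View pics/top_r.png

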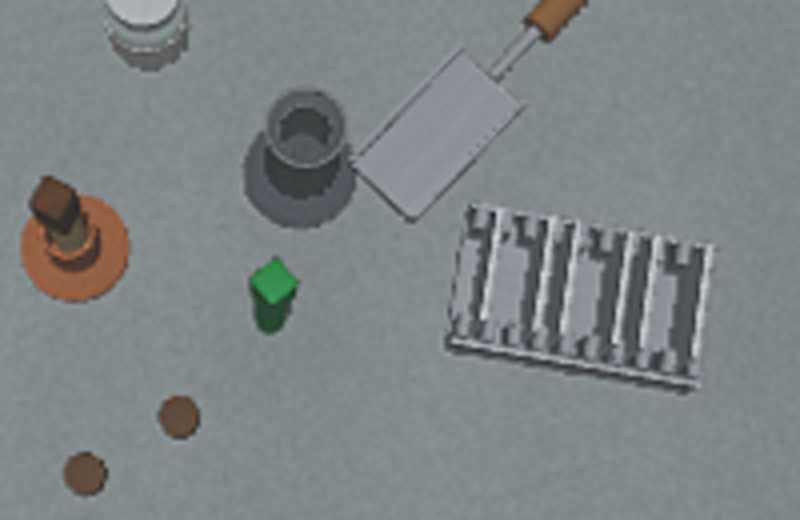

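```bash
python3 - <<'E'
from h import *
c=load("top0"); P=cloud(c); Z=P[...,2]
v,u=np.mgrid[:384,:512]
m=(u>310)&(u<385)&(v>165)&(v<222)&np.isfinite(Z)&(Z>.012)
q=P[m]; 
lab,n=None,None
k,L,st,ce=cv2.connectedComponentsWithStats(m.astype(np.uint8)); i=1+np.argmax(st[1:,4]); mm=L==i; print(st)
for zc in(.012,.02,.03):
    q=P[mm&(Z>zc)]; r=cv2.minAreaRect((q[:,:2]*1000).astype(np.float32)); print(zc,r)
Vi=np.linalg.inv(load("wrist0")["view"]); print("wristcam pos",Vi[:3,3],"fwd",Vi[:3,2])
to([.525,.308,.25],np.radians(73.8))
E
```

```text
[[     0      0    512    384 194841]
 [   311    166      1      1      1]
 [   311    171     68     47   1756]
 [   326    185      1      1      1]
 [   325    189      1      1      1]
 [   316    190      2      1      2]
 [   326    191      1      1      1]
 [   347    192      1      1      1]
 [   367    193      1      1      1]
 [   328    196      1      1      1]
 [   344    197      1      1      1]
 [   366    204      1      1      1]]
0.012 ((558.09228515625, -279.1593017578125), (175.77374267578125, 104.98681640625), 79.00859832763672)
0.02 ((558.09228515625, -279.1593017578125), (175.77374267578125, 104.98681640625), 79.00859832763672)
0.03 ((558.2095947265625, -279.0514221191406), (175.77548217773438, 104.85797882080078), 79.15414428710938)
wristcam pos [0.22909806 0.63817967 0.3729221 ] fwd [ 0.26919443 -0.13417728 -0.95369325]
t=0.15 tcp [0.2974 0.6054 0.2382] toolx [-0.001 -0.002 -1.   ] d [ -11.5 -166.5  335.4] grip 0.0851 F [-0.7  0.1  0.9] q6 -0.15
yaw now 1.114 want 1.288 world turn 0.174 -> tool twist -0.174 (alt 2.968)
```

```bash
python3 -m crank '[[[-2,-27,55],-0.035],[[-2,-27,55],-0.035],[[-2,-27,55],-0.035],[[-2,-27,55],-0.035],[[-2,-27,55],-0.034]]' 0.35 60
python3 -m crank '[[[0,-16,30],0],[[0,-16,30],0],[[0,0,0],0],[[0,0,0],0],[[0,0,0],0]]'
python3 - <<'E'
from h import *
c=cam("wrist","w1"); crop(c,0,0,512,384,1.5,"w1b")
to([.525,.308,.25],np.radians(73.8))
E
```

```text
clock: 0.78
eef_pos: [0.5021, 0.3757, 0.2491]
ee_rot: [0.221, 1.56, -0.221]
contact_force: [0.6, 0.5, 0.7]
grip_width: 0.0297
clock: 1.4
eef_pos: [0.549, 0.3307, 0.2492]
ee_rot: [0.221, 1.56, -0.221]
contact_force: [-0.0, 0.0, 0.3]
grip_width: 0.0299
t=1.45 tcp [0.549  0.3308 0.2493] toolx [-0.  0. -1.] d [ -0.7 -28.6 -16.8] grip 0.0297 F [ 0.8 -0.1  0.4] q6 -0.91
yaw now 1.290 want 1.288 world turn -0.002 -> tool twist 0.002 (alt -3.140)
```

View pics/w1b.png

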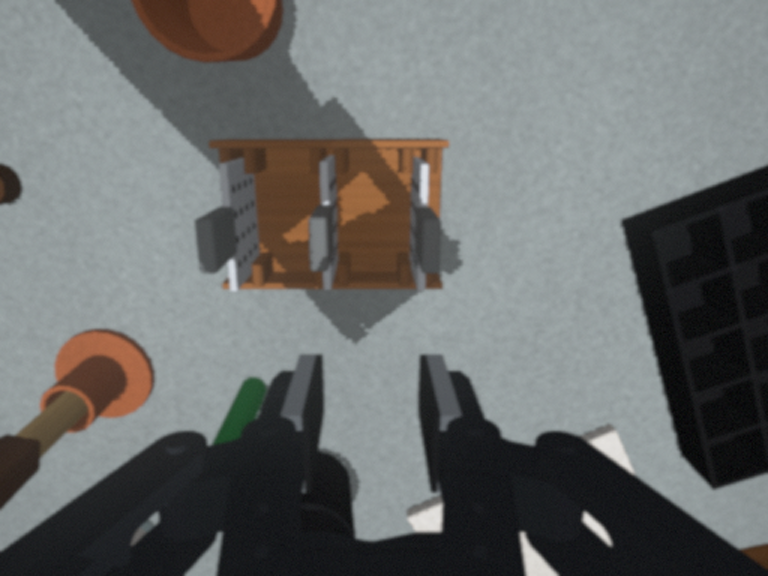

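The wrist view shows three upright plates with grips near (215,240), (322,235) and (428,240) in the 1.5x picture. I'll get their exact poses from the depth.

```bash
python3 - <<'E'
from h import *
c=load("w1"); P=cloud(c); Z=P[...,2]
m=np.isfinite(Z)&(Z>.085)&(Z<.135); m[:80]=0; m[220:]=0
k,L,st,ce=cv2.connectedComponentsWithStats(m.astype(np.uint8))
for i in range(1,k):
    if st[i,4]<60: continue
    q=P[L==i]; t=q[q[:,2]>.112]; r=cv2.minAreaRect((t[:,:2]*1000).astype(np.float32)); print(st[i],np.round(r[0],1),np.round(r[1],1),round(r[2],1),"ztop",np.round(np.percentile(q[:,2],[50,90,99]),4))
E
```

```text
[205 137  17  44 640] [526.1 306.7] [10.1 29.6] 74.2 ztop [0.1226 0.1238 0.1246]
[129 138  27  44 932] [510.6 249.3] [10.5 29.6] 73.5 ztop [0.1197 0.1235 0.1244]
[276 138  18  44 652] [543.7 364. ] [10.2 29.3] 73.8 ztop [0.1225 0.1238 0.1247]
```

```bash
python3 - <<'E'
from h import *
to([.5261,.3067,.092],np.radians(73.8))
E
```

```text
t=1.45 tcp [0.549  0.3308 0.2493] toolx [-0.  0. -1.] d [157.3 -29.5 -15.3] grip 0.0297 F [ 0.8 -0.1  0.4] q6 -0.91
yaw now 1.290 want 1.288 world turn -0.002 -> tool twist 0.002 (alt -3.140)
```

```bash
python3 -m crank '[[[20,-29.5,-15.3],0],[[40,0,0],0],[[40,0,0],0],[[40,0,0],0],[[17,0,0],0]]' 0.3
python3 -m crank '[[[0,0,0],0],[[0,0,0],0],[[0,0,0],0],[[0,0,0],0],[[0,0,0],0]]' 0 40
python3 - <<'E'
from h import *
to([.5261,.3067,.092],np.radians(73.8))
c=cam("wrist","w2")
E
```

```text
clock: 2.08
eef_pos: [0.5249, 0.3059, 0.0896]
ee_rot: [0.219, 1.564, -0.223]
contact_force: [0.3, -0.3, -0.4]
grip_width: 0.0255
clock: 2.7
eef_pos: [0.5273, 0.3059, 0.0929]
ee_rot: [0.223, 1.558, -0.222]
contact_force: [-1.1, 0.1, -0.4]
grip_width: 0.0093
t=2.70 tcp [0.5273 0.3059 0.0929] toolx [ 0.001  0.    -1.   ] d [ 0.9  0.5 -1.4] grip 0.0093 F [-1.1  0.1 -0.4] q6 -0.93
yaw now 1.288 want 1.288 world turn 0.000 -> tool twist -0.000 (alt 3.141)
```

View pics/w2.png

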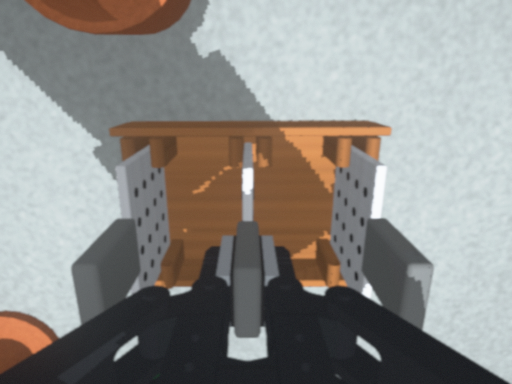

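```bash
python3 -m crank '[[[-15,0,0],0],[[-35,0,0],0],[[-50,0,0],0],[[-50,0,0],0],[[-20,0,0],0]]'
python3 - <<'E'
from h import *
to([.5582,-.2791,.263],np.radians(79))
to([.5479,-.3321,.263],np.radians(79))
to([.5685,-.2261,.263],np.radians(79))
E
```

```text
clock: 3.38
eef_pos: [0.5283, 0.3061, 0.2675]
ee_rot: [0.224, 1.553, -0.219]
contact_force: [0.4, -0.1, -1.1]
grip_width: 0.0094
t=3.38 tcp [0.5283 0.3061 0.2675] toolx [ 0.007  0.002 -1.   ] d [   3.6 -553.7  192. ] grip 0.0094 F [ 0.4 -0.1 -1.1] q6 -0.93
yaw now 1.288 want 1.379 world turn 0.091 -> tool twist -0.091 (alt 3.051)
t=3.38 tcp [0.5283 0.3061 0.2675] toolx [ 0.007  0.002 -1.   ] d [   3.4 -607.4  196.9] grip 0.0094 F [ 0.4 -0.1 -1.1] q6 -0.93
yaw now 1.288 want 1.379 world turn 0.091 -> tool twist -0.091 (alt 3.051)
t=3.38 tcp [0.5283 0.3061 0.2675] toolx [ 0.007  0.002 -1.   ] d [   3.8 -499.9  187.1] grip 0.0094 F [ 0.4 -0.1 -1.1] q6 -0.93
yaw now 1.288 want 1.379 world turn 0.091 -> tool twist -0.091 (alt 3.051)
```

```bash
python3 -m crank '[[[0,-55,18],0],[[0,-55,18],0],[[0,-55,18],0],[[0,-55,18],0],[[0,-55,18],0]]'
python3 -m crank '[[[0,-55,18],0],[[0,-55,18],0],[[0,-55,18],0],[[0,-55,18],0],[[0,-55,18],0]]'
python3 -m crank '[[[0,-57,17],0],[[0,0,0],-0.091],[[0,0,0],0],[[0,0,0],0],[[0,0,0],0]]'
python3 - <<'E'
from h import *
to([.5479,-.3321,.263],np.radians(79))
c=cam("wrist","w3"); crop(c,0,0,512,384,1.5,"w3b")
P=cloud(c);Z=P[...,2]
m=np.isfinite(Z)&(Z>.03)&(Z<.09); 
q=P[m]; 
# rack frame
a=np.radians(79);ey=np.array([np.cos(a),np.sin(a)]);ex=np.array([ey[1],-ey[0]])
d=q[:,:2]-[.5582,-.2791]; X=d@ex;Y=d@ey
s=(abs(X)<.056)&(abs(Y)<.1)
h,_=np.histogram(Y[s&(q[:,2]>.06)]*1000,bins=np.arange(-95,96,2)); print(h)
r=cv2.minAreaRect((q[s][:,:2]*1000).astype(np.float32));print(r)
E
```

```text
clock: 4.0
eef_pos: [0.5356, 0.0148, 0.2612]
ee_rot: [0.222, 1.562, -0.222]
contact_force: [0.5, -0.8, -0.6]
grip_width: 0.0093
clock: 4.62
eef_pos: [0.5454, -0.2742, 0.261]
ee_rot: [0.223, 1.562, -0.221]
contact_force: [0.7, 0.3, -0.6]
grip_width: 0.0092
clock: 5.25
eef_pos: [0.5469, -0.3312, 0.2622]
ee_rot: [0.15, 1.566, -0.15]
contact_force: [-0.4, -0.6, -1.0]
grip_width: 0.0093
t=5.25 tcp [ 0.5469 -0.3312  0.2622] toolx [-0.  0. -1.] d [-0.8 -0.7  1.2] grip 0.0093 F [-0.4 -0.6 -1. ] q6 -2.08
yaw now 1.380 want 1.379 world turn -0.001 -> tool twist 0.001 (alt -3.141)
[  0   0   0   0   0   0   0   0  10 164 167 140   0   0   0   0   0   0
   0   0   0   0   0   0   0   0  69 173 169  62   0   0   0   0   0 134
 182 166  58   0   0   0   0   0   0   0   0   0   0   0   0   0   0 242
 219 169  56   0   0   0   0   0 277 266 166  48   0   0   0   0   0   0
   0   0   0   0   0   0   0   0 374 331 161  40   0   0   0   0   0   0
   0   0   0   0   0]
((560.1530151367188, -282.5794982910156), (175.0761260986328, 103.43122863769531), 78.85794067382812)
```

View pics/w3b.png

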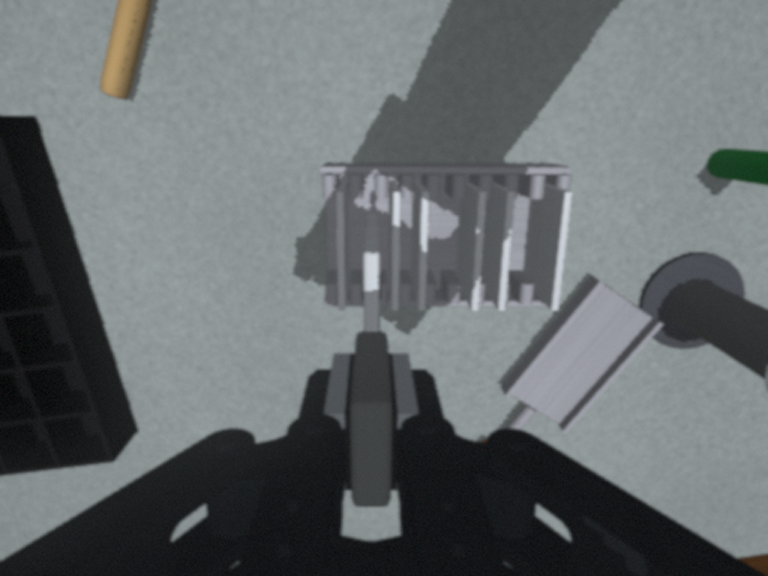

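```bash
python3 - <<'E'
from h import *
c=load("w3"); P=cloud(c);Z=P[...,2]
a=np.radians(79);ey=np.array([np.cos(a),np.sin(a)]);ex=np.array([ey[1],-ey[0]])
tcp=np.array([.5469,-.3312,.2622])
def rf(q): d=q[:,:2]-[.5582,-.2791]; return d@ex*1000,d@ey*1000
print("tcp rack",rf(tcp[None]))
m=np.isfinite(Z)&(Z>.165)&(Z<.31)
m[:, :225]=0; m[:,275:]=0
X,Y=rf(P)if 0 else (None,None)
d=P[...,:2]-[.5582,-.2791]; X=d@ex*1000;Y=d@ey*1000
for r in range(160,345,6):
    cols=np.where(m[r])[0]
    if len(cols): print(r,cols.min(),cols.max(),"z %.3f Y %.1f..%.1f  X %.1f"%(np.median(Z[r,cols]),Y[r,cols].min(),Y[r,cols].max(),np.median(X[r,cols])))
# old plate tops per X rows
m=np.isfinite(Z)&(Z>.072)&(Z<.085)&(abs(X)<40)&(abs(Y)<95)
y=Y[m]
for k in(-72,-36,-18,18,36,72):
    s=y[abs(y-k+3)<8]; print(k,len(s),np.round(np.percentile(s,[3,50,97]),1))
E
```

```text
tcp rack (array([-1.15123851]), array([-53.29891791]))
160 243 251 z 0.233 Y -56.4..-52.4  X -40.4
166 242 252 z 0.246 Y -56.8..-52.1  X -40.5
172 242 252 z 0.249 Y -56.7..-52.1  X -38.4
178 242 252 z 0.249 Y -56.7..-52.1  X -35.7
184 242 252 z 0.250 Y -56.7..-52.1  X -32.9
190 241 253 z 0.249 Y -57.4..-51.5  X -30.0
196 241 253 z 0.249 Y -57.3..-51.5  X -27.0
202 242 252 z 0.250 Y -56.8..-52.1  X -24.2
208 242 252 z 0.250 Y -56.8..-52.1  X -21.1
214 242 252 z 0.249 Y -56.8..-52.1  X -18.0
220 241 252 z 0.249 Y -57.5..-52.0  X -14.8
226 237 257 z 0.257 Y -59.0..-49.8  X -15.5
232 236 257 z 0.264 Y -59.3..-50.1  X -15.4
238 225 271 z 0.263 Y -64.2..-43.7  X -12.0
244 225 272 z 0.270 Y -63.8..-43.7  X -12.9
250 225 274 z 0.275 Y -63.5..-42.6  X -12.8
256 225 274 z 0.283 Y -63.2..-43.6  X -14.4
262 225 274 z 0.288 Y -63.0..-44.1  X -14.7
268 225 274 z 0.292 Y -62.6..-44.3  X -14.5
274 225 274 z 0.294 Y -62.3..-44.7  X -13.1
280 225 274 z 0.294 Y -62.3..-45.1  X -11.0
286 225 274 z 0.295 Y -61.8..-45.4  X -8.9
292 225 274 z 0.295 Y -61.7..-45.7  X -6.6
298 225 274 z 0.295 Y -61.4..-45.9  X -4.0
304 225 274 z 0.295 Y -61.4..-46.2  X -1.4
310 225 268 z 0.295 Y -61.6..-47.7  X 1.1
316 225 268 z 0.295 Y -61.9..-47.3  X 3.6
322 225 268 z 0.295 Y -61.9..-47.3  X 6.2
328 225 269 z 0.295 Y -62.0..-47.0  X 8.8
334 225 269 z 0.295 Y -62.0..-46.9  X 11.4
340 225 269 z 0.302 Y -62.1..-46.9  X 7.5
-72 413 [-77.  -74.3 -72.2]
-36 415 [-41.2 -38.8 -36.2]
-18 431 [-23.2 -21.  -18.3]
18 485 [12.7 14.6 17.6]
36 504 [30.7 32.4 35.5]
72 550 [66.5 68.  71.3]
```

```bash
python3 -m crank '[[[20,-1.5,1],0],[[30,0,0],0],[[30,0,0],0],[[1,0,0],0],[[0,0,0],0]]'
cat > rk.py <<'E'
from h import *
import sys
C=np.array([.5582,-.2791]); a=np.radians(79);ey=np.array([np.cos(a),np.sin(a)]);ex=np.array([ey[1],-ey[0]])
def run(name):
    o,M=pose(); tcp=o["eef_pos"]; d=tcp[:2]-C; tx,ty=d@ex*1000,d@ey*1000
    print("t %.2f"%o["clock"],"tcp rack X %.1f Y %.2f z %.4f"%(tx,ty,tcp[2]),"yaw-79: %.2f"%(np.degrees(np.arctan2(M[1,1],M[0,1]))-79),"F",np.round(o["contact_force"],1),"grip %.4f"%o["grip_width"],"tilt",np.round(M[:2,0],4))
    c=cam("wrist",name); P=cloud(c); Z=P[...,2]; d=P[...,:2]-C; X=d@ex*1000;Y=d@ey*1000
    m=np.isfinite(Z)&(Z>tcp[2]-.05)&(Z<tcp[2]-.008)&(abs(Y-ty)<7)&(X<tx-16)
    print("held plate Y",[ (round(float(k),0),np.round((np.percentile(Y[m&(abs(X-k)<4)],[3,97]).mean()),2)) for k in tx+np.array([-36,-28,-21]) if (m&(abs(X-k)<4)).sum()>5],"zrange",np.round(np.percentile(Z[m],[2,98]),3) if m.any() else "")
    m=np.isfinite(Z)&(Z>.070)&(Z<.086)&(abs(X)<40)&(abs(Y)<95)
    for k in(-72,-36,-18,18,36,72):
        s=m&(abs(Y-k+2)<8)
        if s.sum()>20:
            print(k,s.sum(),"off %.2f"%(np.percentile(Y[s],[3,97]).mean()-k), end="; ")
    print()
if __name__=="__main__": run(sys.argv[1])
E
python3 rk.py w4
```

```text
clock: 5.92
eef_pos: [0.5477, -0.3338, 0.1816]
ee_rot: [0.15, 1.565, -0.151]
contact_force: [-0.1, -0.0, -1.3]
grip_width: 0.0092
t 5.92 tcp rack X 0.1 Y -55.73 z 0.1816 yaw-79: 0.01 F [-0.1 -0.  -1.3] grip 0.0092 tilt [ 0.0003 -0.0003]
held plate Y [(-36.0, np.float64(-56.87)), (-28.0, np.float64(-56.79)), (-21.0, np.float64(-56.88))] zrange [0.136 0.17 ]
-72 698 off -2.46; -36 710 off -2.70; -18 796 off -2.75; 18 935 off -2.92; 36 1011 off -3.04; 72 1156 off -3.12;
```

View pics/w4.png

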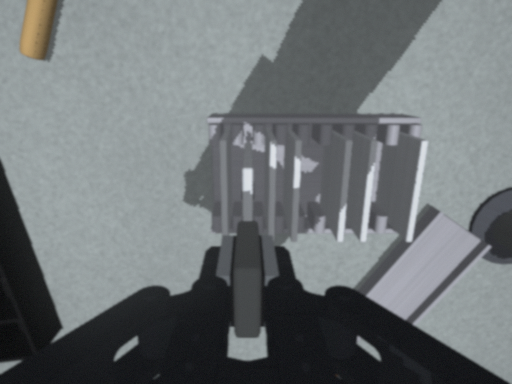

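```bash
python3 -m crank '[[[20,0.2,0],0],[[15,0,0],0],[[12,0,0],0],[[12,0,0],0],[[6,0,0],0]]'
python3 rk.py w5
```

```text
clock: 6.6
eef_pos: [0.5471, -0.3333, 0.115]
ee_rot: [0.151, 1.567, -0.15]
contact_force: [-0.3, -0.5, -0.8]
grip_width: 0.0095
t 6.60 tcp rack X -0.6 Y -55.30 z 0.1150 yaw-79: 0.00 F [-0.3 -0.5 -0.8] grip 0.0095 tilt [-0.0012  0.001 ]
held plate Y [(-37.0, np.float64(-56.4)), (-29.0, np.float64(-56.31)), (-22.0, np.float64(-56.4))] zrange [0.07  0.104]
-72 883 off -2.35; -36 885 off -2.64; -18 1466 off -2.77; 18 1805 off -2.96; 36 1966 off -3.10; 72 2317 off -3.16;
```

```bash
python3 -m crank '[[[8,0,0],0],[[7,0,0],0],[[4,0,0],0],[[2,0,0],0],[[1,0,0],0]]'
python3 rk.py w6
```

```text
clock: 7.28
eef_pos: [0.5476, -0.3336, 0.0944]
ee_rot: [0.15, 1.565, -0.151]
contact_force: [-0.9, 0.1, -0.3]
grip_width: 0.0097
t 7.28 tcp rack X -0.0 Y -55.54 z 0.0944 yaw-79: 0.01 F [-0.9  0.1 -0.3] grip 0.0097 tilt [ 0.0001 -0.0002]
held plate Y [(-36.0, np.float64(-55.56)), (-28.0, np.float64(-55.54)), (-21.0, np.float64(-56.67))] zrange [0.045 0.083]
-72 920 off -2.33; -36 939 off -2.58; -18 1658 off -2.75; 18 2256 off -2.99; 36 2570 off -3.10; 72 2779 off -3.32;
```

```bash
python3 -m crank '[[[1,0,0],0],[[1,0,0],0],[[0.5,0,0],0],[[0,0,0],0],[[0,0,0],0]]'
python3 -m crank '[[[0,0,0],0],[[0,0,0],0],[[0,0,0],0],[[0,0,0],0],[[-10,0,0],0]]' 0.3
python3 -m crank '[[[-30,0,0],0],[[-40,0,0],0],[[-50,0,0],0],[[-30,0,0],0],[[0,0,0],0]]'
python3 rk.py w7
```

```text
clock: 7.95
eef_pos: [0.5475, -0.3336, 0.0919]
ee_rot: [0.151, 1.565, -0.151]
contact_force: [0.5, 0.7, -1.6]
grip_width: 0.0094
clock: 8.57
eef_pos: [0.5469, -0.3331, 0.1011]
ee_rot: [0.152, 1.567, -0.15]
contact_force: [0.0, 0.2, 0.4]
grip_width: 0.0255
clock: 9.2
eef_pos: [0.5489, -0.3346, 0.2568]
ee_rot: [0.147, 1.559, -0.154]
contact_force: [0.8, -0.2, -0.9]
grip_width: 0.0255
t 9.20 tcp rack X 1.5 Y -56.30 z 0.2568 yaw-79: 0.02 F [ 0.8 -0.2 -0.9] grip 0.0255 tilt [ 0.0064 -0.0054]
held plate Y [] zrange 
-72 444 off -2.54; -36 451 off -2.76; -18 482 off -2.80; 18 548 off -2.92; 36 572 off -3.00; 72 647 off -3.08;
```

View pics/w7.png

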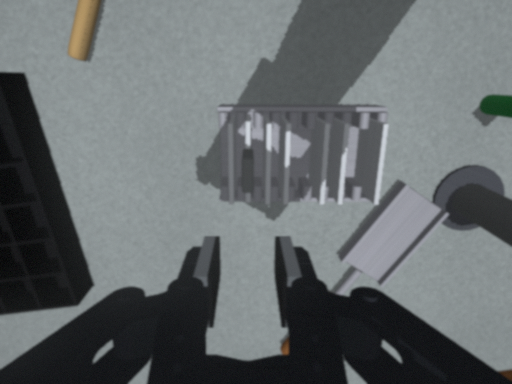

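```bash
python3 - <<'E'
from h import *
c=load("w7");P=cloud(c);Z=P[...,2]
m=np.isfinite(Z)&(Z>.09)&(Z<.14); m[215:]=0
q=P[m]; t=q[q[:,2]>.11]; print(m.sum(),np.percentile(q[:,2],[50,90,99]),cv2.minAreaRect((t[:,:2]*1000).astype(np.float32)))
to([.5109,.2504,.26],np.radians(73.8))
E
```

```text
488 [0.12277613 0.123919   0.12462851] ((547.3211669921875, -336.4781799316406), (9.283347129821777, 29.426158905029297), 79.04962158203125)
t=9.25 tcp [ 0.5479 -0.3339  0.2537] toolx [ 0.003 -0.002 -1.   ] d [  -7.7  566.5 -147.7] grip 0.0255 F [ 0.5  0.3 -1.5] q6 -2.08
yaw now 1.379 want 1.288 world turn -0.091 -> tool twist 0.091 (alt -3.051)
```

```bash
python3 -m crank '[[[-2,57,-15],0],[[-2,57,-15],0],[[-2,57,-15],0],[[0,57,-15],0],[[0,57,-15],0]]'
python3 -m crank '[[[0,57,-15],0],[[0,57,-15],0],[[0,57,-15],0],[[0,55,-15],0],[[0,54,-13],0.091]]'
python3 - <<'E'
from h import *
to([.5109,.2504,.092],np.radians(73.8))
E
```

```text
clock: 9.88
eef_pos: [0.5267, -0.0374, 0.2554]
ee_rot: [0.152, 1.569, -0.15]
contact_force: [0.8, 0.3, -0.3]
grip_width: 0.0254
clock: 10.5
eef_pos: [0.5084, 0.2509, 0.2554]
ee_rot: [0.223, 1.563, -0.225]
contact_force: [0.2, -0.1, -0.1]
grip_width: 0.0255
t=10.50 tcp [0.5084 0.2509 0.2554] toolx [-0.004 -0.001 -1.   ] d [163.4   0.5   3.1] grip 0.0255 F [ 0.2 -0.1 -0.1] q6 -1.01
yaw now 1.286 want 1.288 world turn 0.002 -> tool twist -0.002 (alt 3.139)
```

```bash
python3 -m crank '[[[0,0,1],0],[[45,0,0],0],[[50,0,0],0],[[45,0,0],0],[[23,0,0],0]]'
python3 - <<'E'
from h import *
to([.5109,.2504,.092],np.radians(73.8))
E
python3 -m crank '[[[0,0,0],0],[[0,0,0],0],[[0,0,0],0],[[0,0,0],0],[[0,0,0],0]]' 0 40
python3 - <<'E'
from h import *
to([.5109,.2504,.092],np.radians(73.8))
E
python3 -m crank '[[[-15,0,0],0],[[-35,0,0],0],[[-50,0,0],0],[[-50,0,0],0],[[-18,0,0],0]]'
python3 - <<'E'
from h import *
to([.5579,-.2807,.258],np.radians(79))
E
```

```text
clock: 11.12
eef_pos: [0.508, 0.2469, 0.0898]
ee_rot: [0.22, 1.567, -0.226]
contact_force: [0.6, -0.0, 0.8]
grip_width: 0.0255
t=11.12 tcp [0.508  0.2469 0.0898] toolx [-0.008 -0.003 -1.   ] d [-2.2  4.2  1.8] grip 0.0255 F [ 0.6 -0.   0.8] q6 -1.01
yaw now 1.287 want 1.288 world turn 0.001 -> tool twist -0.001 (alt 3.141)
clock: 11.75
eef_pos: [0.5111, 0.249, 0.0954]
ee_rot: [0.222, 1.558, -0.222]
contact_force: [-0.4, 0.5, -0.4]
grip_width: 0.0093
t=11.75 tcp [0.5111 0.249  0.0954] toolx [ 0.001  0.    -1.   ] d [ 3.4  1.3 -0.6] grip 0.0093 F [-0.4  0.5 -0.4] q6 -1.01
yaw now 1.288 want 1.288 world turn -0.000 -> tool twist 0.000 (alt -3.142)
clock: 12.38
eef_pos: [0.5125, 0.2496, 0.2683]
ee_rot: [0.224, 1.552, -0.219]
contact_force: [-0.2, 0.1, -0.8]
grip_width: 0.0098
t=12.38 tcp [0.5125 0.2496 0.2683] toolx [ 0.008  0.002 -1.   ] d [   9.4 -496.6  191.4] grip 0.0098 F [-0.2  0.1 -0.8] q6 -1.01
yaw now 1.288 want 1.379 world turn 0.091 -> tool twist -0.091 (alt 3.051)
```

```bash
python3 -m crank '[[[0,-55,21],0],[[0,-55,21],0],[[0,-55,21],0],[[0,-55,21],0],[[0,-55,21],0]]'
python3 -m crank '[[[0,-55,21],0],[[0,-55,21],0],[[0,-55,21],0],[[0,-55,21],-0.091],[[0,0,0],0]]'
python3 -m crank '[[[20,0,0],0],[[30,0,0],0],[[20,0,0],0],[[0,0,0],0],[[0,0,0],0]]'
python3 rk.py w8
```

```text
clock: 13.0
eef_pos: [0.5342, -0.046, 0.2618]
ee_rot: [0.222, 1.561, -0.222]
contact_force: [0.4, 0.9, -0.7]
grip_width: 0.0093
clock: 13.62
eef_pos: [0.5533, -0.2826, 0.2611]
ee_rot: [0.155, 1.568, -0.154]
contact_force: [0.8, 1.4, -1.0]
grip_width: 0.0095
clock: 14.25
eef_pos: [0.5548, -0.2788, 0.1937]
ee_rot: [0.149, 1.564, -0.15]
contact_force: [-0.6, -0.4, -0.8]
grip_width: 0.0099
t 14.25 tcp rack X -3.4 Y -0.31 z 0.1937 yaw-79: 0.05 F [-0.6 -0.4 -0.8] grip 0.0099 tilt [ 0.0011 -0.0008]
held plate Y [(-39.0, np.float64(-1.47)), (-31.0, np.float64(-1.47)), (-24.0, np.float64(-1.47))] zrange [0.148 0.183]
-72 522 off -2.28; -36 715 off -2.38; -18 652 off -2.46; 18 640 off -2.70; 36 719 off -2.79; 72 827 off -2.89;
```

```bash
python3 -m crank '[[[15,-1.1,3.4],0],[[20,0,0],0],[[15,0,0],0],[[15,0,0],0],[[8,0,0],0]]'
python3 rk.py w9
```

```text
clock: 14.92
eef_pos: [0.5568, -0.2804, 0.118]
ee_rot: [0.152, 1.567, -0.15]
contact_force: [-0.7, -0.0, -1.0]
grip_width: 0.0095
t 14.93 tcp rack X -1.2 Y -1.54 z 0.1180 yaw-79: 0.01 F [-0.7 -0.  -1. ] grip 0.0095 tilt [-0.0018  0.0013]
held plate Y [(-37.0, np.float64(-2.66)), (-29.0, np.float64(-2.67)), (-22.0, np.float64(-2.65))] zrange [0.072 0.107]
-72 874 off -2.04; -36 1406 off -2.28; -18 857 off -2.35; 18 872 off -2.65; 36 1427 off -2.75; 72 1729 off -2.96;
```

```bash
python3 -m crank '[[[8,0.1,0],0],[[8,0,0],0],[[5,0,0],0],[[2,0,0],0],[[0.5,0,0],0]]'
python3 -m crank '[[[0,0,0],0],[[0,0,0],0],[[0,0,0],0],[[0,0,0],0],[[0,0,0],0]]'
```

```text
clock: 15.6
eef_pos: [0.5574, -0.2807, 0.0963]
ee_rot: [0.151, 1.565, -0.151]
contact_force: [0.1, -0.0, -0.3]
grip_width: 0.0095
clock: 16.23
eef_pos: [0.5574, -0.2807, 0.0963]
ee_rot: [0.151, 1.566, -0.151]
contact_force: [-0.4, -0.2, 0.1]
grip_width: 0.0093
```

```bash
python3 -m crank '[[[1,0,0],0],[[1,0,0],0],[[0,0,0],0],[[0,0,0],0],[[0,0,0],0]]'
python3 -m crank '[[[0,0,0],0],[[0,0,0],0],[[0,0,0],0],[[0,0,0],0],[[-10,0,0],0]]' 0.3
python3 -m crank '[[[-30,0,0],0],[[-40,0,0],0],[[-50,0,0],0],[[-30,0,0],0],[[0,0,0],0]]'
python3 - <<'E'
from h import *
c=cam("wrist","w10");P=cloud(c);Z=P[...,2]
m=np.isfinite(Z)&(Z>.09)&(Z<.14); m[215:]=0
k,L,st,ce=cv2.connectedComponentsWithStats(m.astype(np.uint8))
for i in range(1,k):
    if st[i,4]<50: continue
    q=P[L==i]; t=q[q[:,2]>.11]; print(np.percentile(q[:,2],[50,90,99]),cv2.minAreaRect((t[:,:2]*1000).astype(np.float32)))
to([.5440,.3650,.255],np.radians(73.8))
E
```

```text
clock: 16.85
eef_pos: [0.5574, -0.2807, 0.0943]
ee_rot: [0.151, 1.566, -0.151]
contact_force: [0.4, -0.2, -0.4]
grip_width: 0.0095
clock: 17.48
eef_pos: [0.5568, -0.2802, 0.1037]
ee_rot: [0.152, 1.568, -0.15]
contact_force: [0.3, -0.8, 0.2]
grip_width: 0.026
clock: 18.1
eef_pos: [0.5589, -0.2817, 0.2591]
ee_rot: [0.147, 1.558, -0.154]
contact_force: [-0.1, 0.4, -0.0]
grip_width: 0.0256
[0.11152594 0.12485548 0.13116612] ((550.0486450195312, -69.65412902832031), (14.853087425231934, 30.4166202545166), 86.93268585205078)
[0.12221213 0.12370642 0.12462147] ((547.5956420898438, -336.01544189453125), (10.396356582641602, 29.990345001220703), 78.25056457519531)
[0.1227411  0.12390133 0.12463669] ((559.795166015625, -282.1827087402344), (9.437591552734375, 29.792564392089844), 79.03235626220703)
[0.09601807 0.10214593 0.10446145] ((0.0, 0.0), (0.0, 0.0), 0.0)
t=18.15 tcp [ 0.5579 -0.281   0.2561] toolx [ 0.003 -0.002 -1.   ] d [-2.000e-01  6.315e+02 -1.367e+02] grip 0.0258 F [ 0.4 -1.1 -0.2] q6 -2.01
yaw now 1.379 want 1.288 world turn -0.091 -> tool twist 0.091 (alt -3.051)
```

Both plates are seated, with tops at 0.124. Next is the third plate.

```bash
python3 -m crank '[[[-2,58,-12.5],0],[[-2,58,-12.5],0],[[-2,58,-12.5],0],[[0,58,-12.5],0],[[0,58,-12.5],0]]'
python3 -m crank '[[[0,58,-12.5],0],[[0,58,-12.5],0],[[0,58,-12.5],0],[[0,58,-12.5],0],[[0,58,-12.5],0]]'
python3 -m crank '[[[0,51,-11.5],0],[[0,0,0],0.091],[[0,0,0],0],[[0,0,0],0],[[0,0,0],0]]'
python3 - <<'E'
from h import *
to([.5440,.3650,.094],np.radians(73.8))
E
```

```text
clock: 18.77
eef_pos: [0.5499, 0.0179, 0.2579]
ee_rot: [0.151, 1.569, -0.151]
contact_force: [1.5, -0.8, 0.0]
grip_width: 0.0258
clock: 19.4
eef_pos: [0.544, 0.3141, 0.2577]
ee_rot: [0.149, 1.569, -0.152]
contact_force: [0.8, 0.2, 0.4]
grip_width: 0.0255
clock: 20.02
eef_pos: [0.5438, 0.3639, 0.2599]
ee_rot: [0.222, 1.56, -0.223]
contact_force: [-0.2, -0.8, 0.2]
grip_width: 0.0254
t=20.02 tcp [0.5438 0.3639 0.2599] toolx [-0.001 -0.    -1.   ] d [165.9   1.2   0. ] grip 0.0254 F [-0.2 -0.8  0.2] q6 -0.85
yaw now 1.287 want 1.288 world turn 0.001 -> tool twist -0.001 (alt 3.141)
```

```bash
python3 -m crank '[[[20,0.5,0],0],[[45,0,0],0],[[50,0,0],0],[[35,0,0],0],[[16,0,0],0]]'
python3 -m crank '[[[0,0,0],0],[[0,0,0],0],[[0,0,0],0],[[0,0,0],0],[[0,0,0],0]]' 0 40
python3 -m crank '[[[-15,0,0],0],[[-35,0,0],0],[[-50,0,0],0],[[-50,0,0],0],[[-18,0,0],0]]'
python3 - <<'E'
from h import *
to([.5682,-.2277,.258],np.radians(79))
E
```

```text
clock: 20.65
eef_pos: [0.5417, 0.3639, 0.09]
ee_rot: [0.22, 1.565, -0.225]
contact_force: [-0.1, -0.7, 0.2]
grip_width: 0.0259
clock: 21.28
eef_pos: [0.544, 0.3654, 0.0949]
ee_rot: [0.222, 1.559, -0.221]
contact_force: [0.3, 0.8, -0.2]
grip_width: 0.0098
clock: 21.9
eef_pos: [0.5454, 0.366, 0.2682]
ee_rot: [0.225, 1.552, -0.218]
contact_force: [-0.7, 0.7, 0.0]
grip_width: 0.0096
t=21.90 tcp [0.5454 0.366  0.2682] toolx [ 0.008  0.004 -1.   ] d [   8.2 -563.9  187.5] grip 0.0096 F [-0.7  0.7  0. ] q6 -0.85
yaw now 1.288 want 1.379 world turn 0.091 -> tool twist -0.091 (alt 3.051)
```

```bash
python3 -m crank '[[[-3,-56,19],0],[[-3,-56,19],0],[[0,-56,19],0],[[0,-56,19],0],[[0,-56,19],0]]'
python3 -m crank '[[[0,-56,19],0],[[0,-56,19],0],[[0,-56,19],0],[[0,-56,18],0],[[0,-56,18],-0.091]]'
python3 -m crank '[[[0,0,0],0],[[25,0,0],0],[[35,0,0],0],[[15,0,0],0],[[0,0,0],0]]'
python3 rk.py w11
```

```text
clock: 22.52
eef_pos: [0.5561, 0.0681, 0.267]
ee_rot: [0.222, 1.561, -0.222]
contact_force: [0.4, -0.8, -0.5]
grip_width: 0.0094
clock: 23.15
eef_pos: [0.5673, -0.2265, 0.2669]
ee_rot: [0.15, 1.567, -0.148]
contact_force: [0.9, -0.4, -1.1]
grip_width: 0.0097
clock: 23.78
eef_pos: [0.5673, -0.2237, 0.1916]
ee_rot: [0.152, 1.569, -0.149]
contact_force: [0.3, 0.1, -0.9]
grip_width: 0.0094
t 23.77 tcp rack X -1.6 Y 56.11 z 0.1916 yaw-79: 0.04 F [ 0.3  0.1 -0.9] grip 0.0094 tilt [-0.0032  0.0021]
held plate Y [(-38.0, np.float64(54.97)), (-30.0, np.float64(54.98)), (-23.0, np.float64(54.47))] zrange [0.146 0.179]
-72 534 off -1.97; -36 931 off -2.16; -18 551 off -2.28; 18 741 off -2.38; 36 686 off -2.48; 72 648 off -2.69;
```

```bash
python3 -m crank '[[[10,-3.5,1.6],0],[[20,0,0],0],[[10,0,0],0],[[0,0,0],0],[[0,0,0],0]]'
python3 rk.py w12
```

```text
clock: 24.45
eef_pos: [0.5692, -0.2288, 0.1536]
ee_rot: [0.15, 1.565, -0.151]
contact_force: [-0.3, -0.5, -0.5]
grip_width: 0.0095
t 24.45 tcp rack X 1.2 Y 51.43 z 0.1536 yaw-79: 0.01 F [-0.3 -0.5 -0.5] grip 0.0095 tilt [ 0.0004 -0.0002]
held plate Y [(-35.0, np.float64(50.29)), (-27.0, np.float64(50.3)), (-20.0, np.float64(49.78))] zrange [0.108 0.141]
-72 774 off -1.94; -36 1293 off -2.04; -18 644 off -2.14; 18 1009 off -2.34; 36 779 off -2.43; 72 830 off -2.66;
```

```bash
python3 -m crank '[[[5,1.1,-1],0],[[15,0,0],0],[[12,0,0],0],[[5,0,0],0],[[0,0,0],0]]'
python3 rk.py w13
```

```text
clock: 25.12
eef_pos: [0.5678, -0.2272, 0.1154]
ee_rot: [0.151, 1.567, -0.15]
contact_force: [-0.0, -0.0, -0.7]
grip_width: 0.0099
t 25.12 tcp rack X -0.4 Y 52.75 z 0.1154 yaw-79: 0.01 F [-0.  -0.  -0.7] grip 0.0099 tilt [-0.0013  0.0008]
held plate Y [(-36.0, np.float64(51.63)), (-28.0, np.float64(51.63)), (-21.0, np.float64(51.11))] zrange [0.07  0.103]
-72 1199 off -1.89; -36 1953 off -1.99; -18 954 off -2.05; 18 1458 off -2.28; 36 885 off -2.34; 72 882 off -2.64;
```

```bash
python3 -m crank '[[[8,-0.1,0],0],[[7,0,0],0],[[4,0,0],0],[[2,0,0],0],[[1.5,0,0],0]]'
python3 -m crank '[[[0,0,0],0],[[0,0,0],0],[[0,0,0],0],[[0,0,0],0],[[0,0,0],0]]'
```

```text
clock: 25.8
eef_pos: [0.5683, -0.2276, 0.0938]
ee_rot: [0.151, 1.565, -0.151]
contact_force: [-0.1, 0.3, -0.1]
grip_width: 0.0096
clock: 26.42
eef_pos: [0.5682, -0.2275, 0.0938]
ee_rot: [0.151, 1.566, -0.151]
contact_force: [0.8, 0.2, -1.6]
grip_width: 0.0092
```

```bash
python3 -m crank '[[[0.5,0,0],0],[[0,0,0],0],[[0,0,0],0],[[0,0,0],0],[[0,0,0],0]]'
python3 -m crank '[[[0,0,0],0],[[0,0,0],0],[[0,0,0],0],[[0,0,0],0],[[-10,0,0],0]]' 0.3
python3 -m crank '[[[-30,0,0],0],[[-40,0,0],0],[[-50,0,0],0],[[-30,0,0],0],[[0,0,0],0]]'
python3 - <<'E'
from h import *
c=cam("wrist","w14");P=cloud(c);Z=P[...,2]
m=np.isfinite(Z)&(Z>.09)&(Z<.14); m[215:]=0
k,L,st,ce=cv2.connectedComponentsWithStats(m.astype(np.uint8))
for i in range(1,k):
    if st[i,4]<80: continue
    q=P[L==i]; t=q[q[:,2]>.11]; print(np.percentile(q[:,2],[50,90,99]),cv2.minAreaRect((t[:,:2]*1000).astype(np.float32)))
to([.4766,.0084,.255],0)
c=cam("top","top1")
P=cloud(c);Z=P[...,2]
for (u0,v0,u1,v1) in((210,230,232,246),(236,217,254,231)):
    q=P[v0:v1,u0:u1].reshape(-1,3); q=q[q[:,2]>.012]; print(len(q), cv2.minAreaRect((q[:,:2]*1000).astype(np.float32)) if len(q)>5 else "")
E
```

```text
clock: 27.05
eef_pos: [0.5682, -0.2276, 0.0934]
ee_rot: [0.151, 1.566, -0.151]
contact_force: [0.6, -0.7, -0.5]
grip_width: 0.0097
clock: 27.68
eef_pos: [0.5675, -0.2272, 0.1027]
ee_rot: [0.151, 1.568, -0.15]
contact_force: [-0.3, 0.6, -0.3]
grip_width: 0.0256
clock: 28.3
eef_pos: [0.5698, -0.2284, 0.2581]
ee_rot: [0.148, 1.558, -0.153]
contact_force: [0.8, -0.1, -0.8]
grip_width: 0.0255
[0.1217755  0.1367986  0.13968883] ((549.2005615234375, -68.75411987304688), (16.145450592041016, 31.109485626220703), 82.26509857177734)
[0.11928216 0.12357367 0.12440145] ((547.9998168945312, -335.7145690917969), (10.330056190490723, 30.483041763305664), 78.75917053222656)
[0.12277111 0.12386114 0.12449403] ((568.8106079101562, -231.02992248535156), (9.37605094909668, 29.93909454345703), 78.92487335205078)
[0.12220079 0.12368136 0.1244297 ] ((559.7257080078125, -282.9902038574219), (10.81885051727295, 30.26515769958496), 79.41635131835938)
[0.09581314 0.10220604 0.10501293] ((0.0, 0.0), (0.0, 0.0), 0.0)
t=28.35 tcp [ 0.5687 -0.2278  0.2551] toolx [ 0.003 -0.002 -1.   ] d [  -0.6  214.3 -135.4] grip 0.0257 F [-0.6  0.5 -1.6] q6 -1.93
yaw now 1.379 want 0.000 world turn -1.379 -> tool twist 1.379 (alt -1.763)
86 ((437.46087646484375, 75.10743713378906), (28.04184341430664, 25.847688674926758), 0.31634703278541565)
89 ((477.80377197265625, 9.15478229522705), (28.16861915588379, 27.83746337890625), 26.067480087280273)
```

View pics/top1.png

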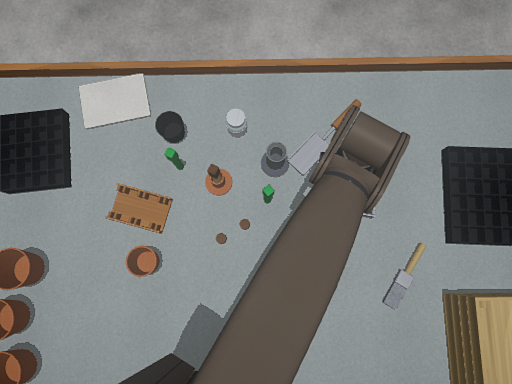

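View pics/w14.png

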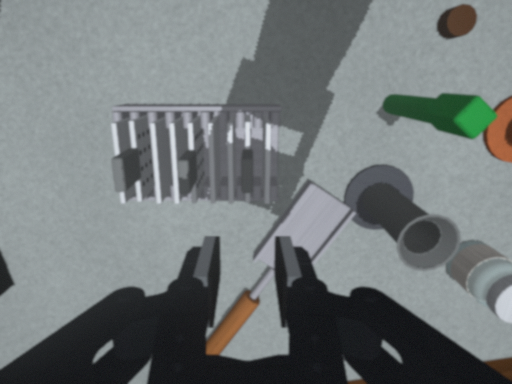

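```bash
python3 -m crank '[[[0,47,-30],0],[[0,47,-30],0],[[0,47,-30],0],[[0,47,-30],0],[[0,28,-17],0]]' 0.7
python3 -m crank '[[[20,0,0],0],[[30,0,0],0],[[0,0,0],0],[[0,0,0],0],[[0,0,0],0]]'
cat > pel.py <<'E'
from h import *
import sys
c=cam("wrist",sys.argv[1]);P=cloud(c);Z=P[...,2]
o,M=pose(); print("tcp",o["eef_pos"],"grip",o["grip_width"],"t",o["clock"])
m=np.isfinite(Z)&(Z>.013)&(Z<.03); hsv=cv2.cvtColor(c["image"],cv2.COLOR_BGR2HSV)
m&=(hsv[...,1]>60)&(hsv[...,0]<25)
m=m.astype(np.uint8); k,L,st,ce=cv2.connectedComponentsWithStats(m)
for i in range(1,k):
    if st[i,4]<60: continue
    q=P[L==i]; ctr,r=cv2.minEnclosingCircle((q[:,:2]*1000).astype(np.float32)); lo,hi=np.percentile(q[:,:2],[1,99],axis=0)*1000
    b=M[:2,1]*1.1  # wrist bias in tool y
    print(st[i],"circ",np.round(ctr,1),round(r,1),"mid",np.round((lo+hi)/2,1),"z",np.round(np.percentile(q[:,2],[50,95]),4),"corrected",np.round((lo+hi)/2+b,1))
E
python3 pel.py w15
```

```text
clock: 29.02
eef_pos: [0.4726, 0.0128, 0.2508]
ee_rot: [0.15, 1.57, -0.149]
contact_force: [-0.3, -0.0, -0.4]
grip_width: 0.0599
clock: 29.65
eef_pos: [0.4756, 0.0103, 0.2044]
ee_rot: [0.151, 1.564, -0.151]
contact_force: [0.4, -0.3, 0.4]
grip_width: 0.0601
tcp [0.47555098 0.01036215 0.20446559] grip 0.06012009982055266 t 29.7
[494   0  18  35 373] circ [390.5 253.6] 16.7 mid [389.9 252. ] z [0.0208 0.0288] corrected [390.1 253.1]
[   0   64   45   62 1241] circ [ 371.5 -185.2] 27.3 mid [ 371.5 -183.3] z [0.0286 0.0299] corrected [ 371.7 -182.3]
[488  97  21  24 300] circ [467.2 244.4] 11.1 mid [467.1 246.2] z [0.0218 0.0292] corrected [467.3 247.3]
[291  99  31  30 737] circ [438.7  72.3] 14.4 mid [438.5  72.4] z [0.0203 0.0215] corrected [438.8  73.5]
[231 152  28  30 641] circ [478.5   6.3] 14.4 mid [478.    6.4] z [0.0202 0.0214] corrected [478.2   7.5]
[459 181  47  23 361] circ [548.5 233.6] 19.0 mid [545.6 233. ] z [0.0218 0.0291] corrected [545.8 234.1]
```

View pics/w15.png

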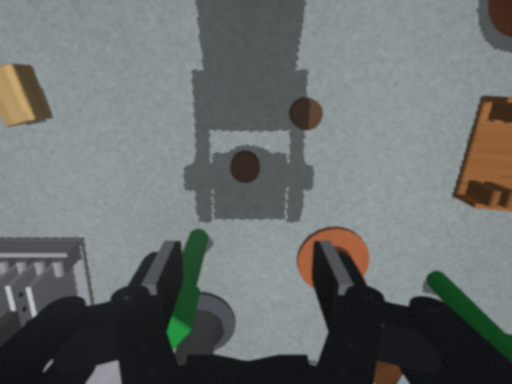

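```bash
python3 - <<'E'
from h import *
to([.4782,.008,.012])
E
python3 -m crank '[[[10,-2.0,3.1],0],[[50,0,0],0],[[50,0,0],0],[[50,0,0],0],[[20,0,0],0]]'
python3 -m crank '[[[12,0,0],0],[[0,0,0],0],[[0,0,0],0],[[0,0,0],0],[[0,0,0],0]]'
python3 - <<'E'
from h import *
to([.4782,.008,.012])
E
```

```text
t=29.70 tcp [0.4756 0.0104 0.2045] toolx [ 0.002 -0.    -1.   ] d [192.5  -1.8   2.7] grip 0.0601 F [ 0.3 -0.3  0.1] q6 -1.57
clock: 30.32
eef_pos: [0.475, 0.0083, 0.0197]
ee_rot: [0.151, 1.571, -0.15]
contact_force: [-0.2, -1.2, 0.1]
grip_width: 0.0598
clock: 30.95
eef_pos: [0.4781, 0.008, 0.0121]
ee_rot: [0.15, 1.564, -0.151]
contact_force: [-0.5, 0.5, 0.5]
grip_width: 0.0601
t=30.95 tcp [0.4781 0.008  0.0121] toolx [ 0.002 -0.    -1.   ] d [0.1 0.  0.1] grip 0.0601 F [-0.5  0.5  0.5] q6 -1.57
```

```bash
python3 -m crank '[[[0,0,0],0],[[0,0,0],0],[[0,0,0],0],[[0,0,0],0],[[0,0,0],0]]' 0 30
python3 -m crank '[[[-15,0,0],0],[[-40,0,0],0],[[-55,0,0],0],[[-50,0,0],0],[[-20,0,0],0]]'
python3 - <<'E'
from h import *
to([.658,-.083,.19])
c=cam("wrist","w16")
E
```

```text
clock: 31.58
eef_pos: [0.4778, 0.008, 0.0117]
ee_rot: [0.151, 1.565, -0.151]
contact_force: [-1.2, 0.5, 5.1]
grip_width: 0.0288
clock: 32.2
eef_pos: [0.479, 0.0078, 0.1958]
ee_rot: [0.15, 1.559, -0.151]
contact_force: [-0.1, -0.7, -1.2]
grip_width: 0.0285
t=32.20 tcp [0.479  0.0078 0.1958] toolx [ 0.007 -0.001 -1.   ] d [  7.1 -55.  193. ] grip 0.0285 F [-0.1 -0.7 -1.2] q6 -1.57
```

View pics/w16.png

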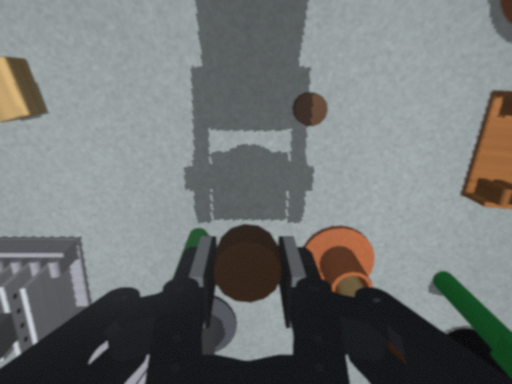

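```bash
python3 - <<'E'
from h import *
to([.715,-.095,.215])
E
python3 -m crank '[[[-10,-12,50],0],[[-7,-12,50],0],[[0,-12,50],0],[[0,-12,50],0],[[0,-8,35],0]]'
python3 -m crank '[[[0,0,0],0],[[0,0,0],0],[[0,0,0],0],[[0,0,0],0],[[0,0,0],0]]'
python3 - <<'E'
from h import *
to([.715,-.095,.215])
c=cam("wrist","w17"); c=cam("scene","s17")
for n in("w17",):
  c=load(n);P=cloud(c);Z=P[...,2]
  m=np.isfinite(Z)&(Z>.115)&(Z<.13)&(np.hypot(P[...,0]-.6575,P[...,1]+.082)<.045)
  q=P[m][:,:2]*1000; print(len(q),cv2.minAreaRect(q.astype(np.float32)),cv2.minEnclosingCircle(q.astype(np.float32)),np.percentile(P[m][:,2],[5,50,95]))
  el=cv2.fitEllipse(cv2.convexHull(q.astype(np.float32))); print(el)
E
```

```text
t=32.25 tcp [0.4798 0.0077 0.1974] toolx [ 0.009 -0.002 -1.   ] d [-15.3 -56.  250.6] grip 0.0290 F [0.8 0.2 1.8] q6 -1.57
clock: 32.88
eef_pos: [0.6986, -0.0927, 0.2069]
ee_rot: [0.151, 1.567, -0.151]
contact_force: [0.1, -0.8, -0.6]
grip_width: 0.0283
clock: 33.5
eef_pos: [0.6973, -0.0914, 0.2088]
ee_rot: [0.15, 1.565, -0.15]
contact_force: [0.1, -0.9, -0.6]
grip_width: 0.0288
t=33.50 tcp [ 0.6973 -0.0914  0.2088] toolx [ 0. -0. -1.] d [-6.2 -0.2 18.1] grip 0.0288 F [ 0.1 -0.9 -0.6] q6 -1.65
3098 ((659.901611328125, -84.14737701416016), (55.228939056396484, 55.480751037597656), 9.038811683654785) ((659.9940185546875, -84.32450103759766), 28.047916412353516) [0.11572121 0.1219537  0.12480337]
((659.894775390625, -84.26605224609375), (55.37906265258789, 55.62698745727539), 5.045027256011963)
```

View pics/w17.png

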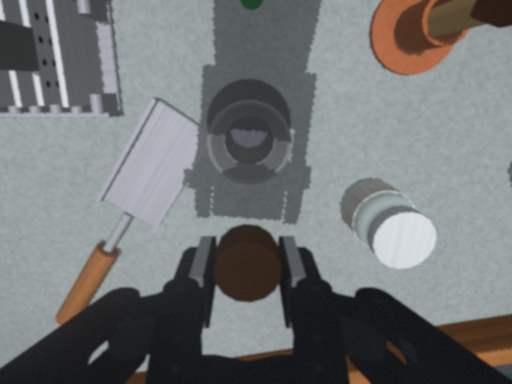

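```bash
python3 - <<'E'
from h import *
c=load("w17");P=cloud(c);Z=P[...,2]
m=np.isfinite(Z)&(Z>.205)&(Z<.23); m[:,:212]=0;m[:,283:]=0;m[:222]=0;m[303:]=0
hsv=cv2.cvtColor(c["image"],cv2.COLOR_BGR2HSV); m&=hsv[...,1]>80
q=P[m]; print(m.sum(),np.percentile(q[:,2],[1,50,99])); 
q=q[q[:,2]>np.percentile(q[:,2],50)-.004]
print(cv2.fitEllipse(cv2.convexHull((q[:,:2]*1000).astype(np.float32))))
E
```

```text
3596 [0.20603861 0.21710719 0.21846303]
((698.30029296875, -92.68602752685547), (28.79693603515625, 29.53147315979004), 105.58032989501953)
```

```bash
python3 - <<'E'
from h import *
to([.6589,-.0829,.139])
E
```

```text
t=33.60 tcp [ 0.6974 -0.0915  0.2086] toolx [ 0. -0. -1.] d [ 69.6   1.1 -39.5] grip 0.0285 F [-0.5  0.4 -0.5] q6 -1.65
```

```bash
python3 -m crank '[[[0,1.1,-39.5],0],[[20,0,0],0],[[25,0,0],0],[[15,0,0],0],[[8,0,0],0]]'
python3 -m crank '[[[0,0,0],0],[[0,0,0],0],[[0,0,0],0],[[0,0,0],0],[[0,0,0],0]]'
python3 - <<'E'
from h import *
to([.6589,-.0829,.139])
E
```

```text
clock: 34.22
eef_pos: [0.6588, -0.0831, 0.1387]
ee_rot: [0.151, 1.567, -0.15]
contact_force: [-0.1, -0.2, 1.0]
grip_width: 0.0288
clock: 34.85
eef_pos: [0.6591, -0.0831, 0.1406]
ee_rot: [0.15, 1.565, -0.151]
contact_force: [-0.0, -0.5, -0.2]
grip_width: 0.0286
t=34.85 tcp [ 0.6591 -0.0831  0.1406] toolx [ 0. -0. -1.] d [ 1.6  0.2 -0.2] grip 0.0286 F [-0.  -0.5 -0.2] q6 -1.66
```

```bash
python3 -m crank '[[[0,0,0],0],[[0,0,0],0],[[0,0,0],0],[[0,0,0],0],[[0,0,0],0]]' 0.7
python3 -m crank '[[[-20,0,0],0],[[-40,0,0],0],[[-10,0,40],0],[[0,0,0],0],[[0,0,0],0]]'
python3 - <<'E'
from h import *
c=cam("wrist","w18");P=cloud(c);Z=P[...,2]
u,v=proj(c,[.6589,-.083,.124]);print(u,v)
u,v=int(u),int(v)
crop(c,max(0,u-70),max(0,v-60),u+70,v+60,5,"w18b")
m=np.isfinite(Z)&(np.hypot(P[...,0]-.66,P[...,1]+.084)<.0165); print(m.sum(),np.percentile(Z[m],[5,25,50,75,95]))
to([.4388,.0738,.2])
t=cam("top","top2")
P=cloud(t);Z=P[...,2]
q=P[225:250,205:240].reshape(-1,3); q=q[q[:,2]>.012]; print(len(q), cv2.minAreaRect((q[:,:2]*1000).astype(np.float32)))
E
```

```text
clock: 35.48
eef_pos: [0.659, -0.0831, 0.1403]
ee_rot: [0.151, 1.566, -0.151]
contact_force: [-0.6, -0.7, 0.0]
grip_width: 0.0596
clock: 36.1
eef_pos: [0.6978, -0.0906, 0.2105]
ee_rot: [0.151, 1.566, -0.15]
contact_force: [-0.4, 0.9, -0.3]
grip_width: 0.0596
248.6740378159791 140.24685456752158
1200 [0.06684105 0.06964414 0.07023399 0.07081329 0.09564334]
t=36.15 tcp [ 0.6975 -0.0905  0.21  ] toolx [-0.001  0.    -1.   ] d [  10.4  112.  -285.2] grip 0.0594 F [-0.1  0.1  0.7] q6 -1.65
869 ((393.5106201171875, 18.48812484741211), (49.9134635925293, 35.46533203125), 89.50117492675781)
```

View pics/w18b.png

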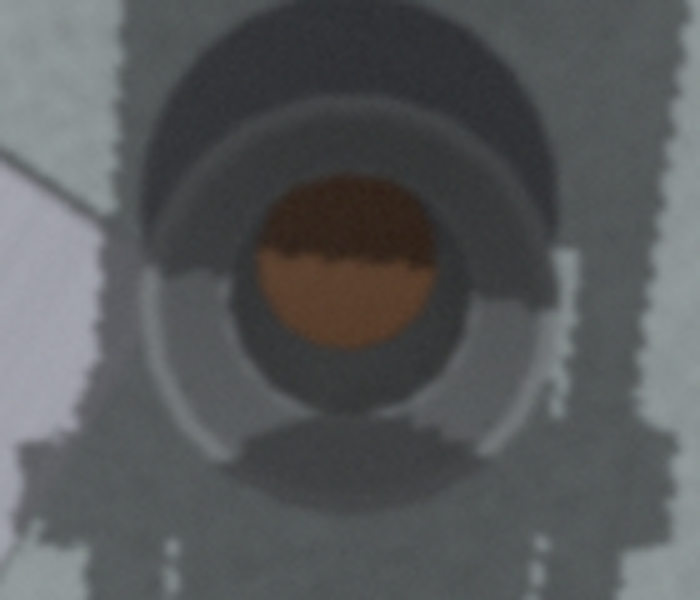

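```bash
python3 -m crank '[[[0,21,-54],0],[[0,21,-54],0],[[0,21,-54],0],[[0,21,-54],0],[[0,21,-54],0]]'
python3 -m crank '[[[5,7,-15],0],[[0,0,0],0],[[0,0,0],0],[[0,0,0],0],[[0,0,0],0]]'
python3 pel.py w19
```

```text
clock: 36.83
eef_pos: [0.4507, 0.0647, 0.2097]
ee_rot: [0.151, 1.567, -0.151]
contact_force: [-0.0, 0.4, 1.3]
grip_width: 0.0598
clock: 37.45
eef_pos: [0.4405, 0.073, 0.2053]
ee_rot: [0.151, 1.566, -0.151]
contact_force: [-0.2, 0.1, -0.2]
grip_width: 0.0599
tcp [0.44037206 0.07312594 0.20528297] grip 0.0597760209664131 t 37.5
[ 468    8   44   81 1342] circ [377.  285.3] 32.0 mid [377.3 299.8] z [0.0221 0.0293] corrected [377.5 300.9]
[422  15  28  76 480] circ [375.7 262.2] 30.6 mid [375.7 254.1] z [0.0218 0.0293] corrected [375.9 255.2]
[421 145  91  25 397] circ [469.2 284.4] 43.7 mid [467.2 283.3] z [0.0213 0.0292] corrected [467.4 284.4]
[234 147  28  29 633] circ [438.1  72.8] 14.2 mid [437.8  73.2] z [0.0202 0.0214] corrected [438.   74.3]
[484 159  16  17 184] circ [487.4 305.6] 7.5 mid [487.4 305.4] z [0.022  0.0293] corrected [487.7 306.4]
[399 223  42  22 345] circ [547.8 233.2] 18.5 mid [545.2 233.3] z [0.0217 0.029 ] corrected [545.5 234.3]
[447 228  52  21 448] circ [562.  283.7] 26.0 mid [561.6 284. ] z [0.022  0.0293] corrected [561.8 285.1]
[265 285  36  23 311] circ [602.3  80.7] 19.7 mid [593.3  81. ] z [0.0215 0.0288] corrected [593.5  82. ]
```

```bash
python3 - <<'E'
from h import *
to([.4375,.0742,.0155])
E
python3 -m crank '[[[10,0.6,-3],0],[[50,0,0],0],[[50,0,0],0],[[50,0,0],0],[[20,0,0],0]]'
python3 -m crank '[[[9,0,0],0],[[0,0,0],0],[[0,0,0],0],[[0,0,0],0],[[0,0,0],0]]'
python3 - <<'E'
from h import *
to([.4375,.0742,.0155])
E
```

```text
t=37.50 tcp [0.4404 0.0731 0.2053] toolx [-0. -0. -1.] d [189.8   0.5  -3. ] grip 0.0598 F [0.7 0.5 0.1] q6 -1.44
clock: 38.12
eef_pos: [0.4338, 0.0749, 0.0215]
ee_rot: [0.151, 1.572, -0.151]
contact_force: [0.5, 0.6, 0.3]
grip_width: 0.0595
clock: 38.75
eef_pos: [0.4376, 0.0747, 0.0171]
ee_rot: [0.151, 1.564, -0.15]
contact_force: [-0.2, -0.5, -0.2]
grip_width: 0.0596
t=38.75 tcp [0.4376 0.0747 0.0171] toolx [ 0.002 -0.    -1.   ] d [ 1.6 -0.5  0. ] grip 0.0596 F [-0.2 -0.5 -0.2] q6 -1.44
```

```bash
python3 -m crank '[[[1,0,0],0],[[0,0,0],0],[[0,0,0],0],[[0,0,0],0],[[0,0,0],0]]' 0 30
python3 -m crank '[[[-15,0,0],0],[[-40,0,0],0],[[-55,0,0],0],[[-50,0,0],0],[[-30,0,0],0]]'
python3 -m crank '[[[0,-21,54],0],[[0,-21,54],0],[[0,-21,54],0],[[0,-21,54],0],[[0,-15,30],0]]'
python3 - <<'E'
from h import *
c=cam("wrist","w20");P=cloud(c);Z=P[...,2]; o,M=pose(); T=o["eef_pos"]
m=np.isfinite(Z)&(Z>T[2]-.005)&(Z<T[2]+.02); m[:,:212]=0;m[:,283:]=0;m[:222]=0;m[303:]=0
hsv=cv2.cvtColor(c["image"],cv2.COLOR_BGR2HSV); m&=hsv[...,1]>80
q=P[m]; print(m.sum(),np.percentile(q[:,2],[1,50,99])); q=q[q[:,2]>np.percentile(q[:,2],50)-.004]
e=cv2.fitEllipse(cv2.convexHull((q[:,:2]*1000).astype(np.float32))); print(e, np.array(e[0])-T[:2]*1000)
to([.6589,-.0829,.141])
E
```

```text
clock: 39.38
eef_pos: [0.4372, 0.0747, 0.0156]
ee_rot: [0.151, 1.565, -0.151]
contact_force: [-0.2, -0.3, 3.3]
grip_width: 0.0282
clock: 40.0
eef_pos: [0.4377, 0.0747, 0.2092]
ee_rot: [0.15, 1.56, -0.15]
contact_force: [0.5, 0.4, -0.0]
grip_width: 0.0286
clock: 40.62
eef_pos: [0.6612, -0.071, 0.2056]
ee_rot: [0.151, 1.565, -0.151]
contact_force: [0.5, 0.1, 0.2]
grip_width: 0.0283
3393 [0.20128739 0.21012916 0.21153919]
((662.6394653320312, -72.3814926147461), (28.67255973815918, 29.482515335083008), 113.81806182861328) [-0.45536934  1.03765833]
t=40.67 tcp [ 0.6631 -0.0734  0.2056] toolx [ 0.003 -0.002 -1.   ] d [ 64.6 -10.   -2.5] grip 0.0287 F [-0.8 -1.2 -0.2] q6 -1.64
```

View pics/w20.png

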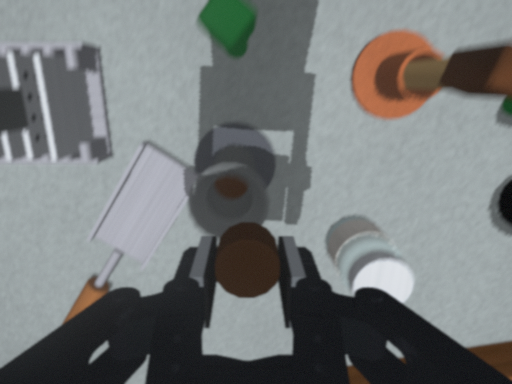

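```bash
python3 -m crank '[[[0,-10,-2],0],[[20,0,0],0],[[25,0,0],0],[[13,0,0],0],[[6,0,0],0]]'
python3 -m crank '[[[0,0,0],0],[[0,0,0],0],[[0,0,0],0],[[0,0,0],0],[[0,0,0],0]]'
python3 - <<'E'
from h import *
to([.6589,-.0829,.139])
E
```

```text
clock: 41.3
eef_pos: [0.6546, -0.078, 0.1398]
ee_rot: [0.151, 1.568, -0.15]
contact_force: [0.8, -0.7, 0.1]
grip_width: 0.0288
clock: 41.92
eef_pos: [0.6559, -0.0788, 0.1416]
ee_rot: [0.151, 1.565, -0.151]
contact_force: [0.4, 1.0, -0.1]
grip_width: 0.0288
t=41.92 tcp [ 0.6559 -0.0788  0.1416] toolx [ 0. -0. -1.] d [ 2.6 -3.4  3.8] grip 0.0288 F [ 0.4  1.  -0.1] q6 -1.65
```

```bash
python3 -m crank '[[[0,-3.4,3.7],0],[[1.5,0,0],0],[[0,0,0],0],[[0,0,0],0],[[0,0,0],0]]'
python3 -m crank '[[[0,0,0],0],[[0,0,0],0],[[0,0,0],0],[[0,0,0],0],[[0,0,0],0]]' 0.7
python3 -m crank '[[[-20,0,0],0],[[-40,0,0],0],[[-10,0,40],0],[[0,0,0],0],[[0,0,0],0]]'
python3 - <<'E'
from h import *
c=cam("wrist","w21");P=cloud(c);Z=P[...,2]
u,v=proj(c,[.6589,-.083,.124]);print(u,v)
u,v=int(u),int(v)
crop(c,max(0,u-70),max(0,v-60),u+70,v+60,5,"w21b")
m=np.isfinite(Z)&(np.hypot(P[...,0]-.66,P[...,1]+.084)<.0165); print(m.sum(),np.percentile(Z[m],[5,25,50,75,95]))
to([.6030,.083,.2],np.radians(60.3))
P=cloud(cam("top","top3")); 
q=P[160:200,200:235].reshape(-1,3); q=q[q[:,2]>.15]; print(cv2.minAreaRect((q[:,:2]*1000).astype(np.float32)))
E
```

```text
clock: 42.55
eef_pos: [0.6587, -0.0828, 0.1398]
ee_rot: [0.151, 1.566, -0.151]
contact_force: [-0.9, 0.1, -0.6]
grip_width: 0.0284
clock: 43.18
eef_pos: [0.6587, -0.0828, 0.1398]
ee_rot: [0.151, 1.566, -0.151]
contact_force: [0.1, 0.4, -0.1]
grip_width: 0.0596
clock: 43.8
eef_pos: [0.6976, -0.0903, 0.21]
ee_rot: [0.151, 1.566, -0.15]
contact_force: [-0.1, 0.3, -0.3]
grip_width: 0.0599
248.37688156847656 140.82717624212023
1375 [0.07704013 0.08903187 0.08962028 0.0901913  0.09164791]
t=43.85 tcp [ 0.6972 -0.0902  0.2095] toolx [-0.001  0.    -1.   ] d [   9.7  152.1 -125.5] grip 0.0595 F [ 0.2  0.7 -0.6] q6 -1.65
yaw now 1.379 want 1.052 world turn -0.327 -> tool twist 0.327 (alt -2.815)
((535.5205688476562, 40.51881408691406), (187.41712951660156, 52.7431526184082), 23.845129013061523)
```

View pics/w21b.png

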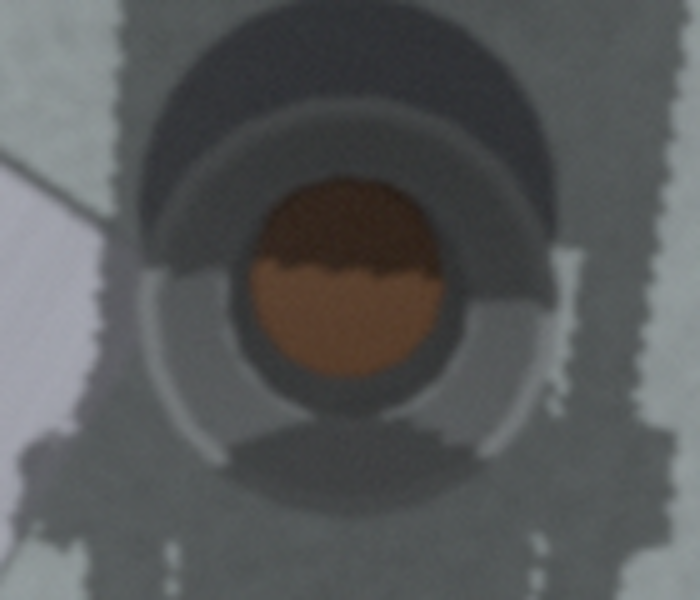

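```bash
python3 -m crank '[[[-30,0,0],0],[[-25,40,-33],0],[[0,46,-37],0],[[0,44,-36],0],[[0,22,-20],0]]'
python3 -m crank '[[[0,0,0],0],[[0,0,0],0],[[0,0,0],0],[[0,0,0],0],[[0,0,0],0]]'
cat > dib.py <<'E'
from h import *
import sys
c=cam("wrist",sys.argv[1]);P=cloud(c);Z=P[...,2]; o,M=pose(); print("tcp",o["eef_pos"],"t",o["clock"])
cx,cy=.603,.083
m=np.isfinite(Z)&(Z>.150)&(Z<.17)&(np.hypot(P[...,0]-cx,P[...,1]-cy)<.04)
q=P[m]; print(m.sum(),np.percentile(q[:,2],[5,50,95])); print("top",cv2.minAreaRect((q[:,:2]*1000).astype(np.float32)))
m=np.isfinite(Z)&(Z>.050)&(Z<.065)&(np.hypot(P[...,0]-cx,P[...,1]-cy)<.05)
if m.sum()>20: print("collar",m.sum(),cv2.fitEllipse(cv2.convexHull((P[m][:,:2]*1000).astype(np.float32))))
E
python3 dib.py w22
```

```text
clock: 44.52
eef_pos: [0.6009, 0.0852, 0.2645]
ee_rot: [0.149, 1.567, -0.149]
contact_force: [0.0, -0.5, 0.6]
grip_width: 0.06
clock: 45.15
eef_pos: [0.6035, 0.0822, 0.2646]
ee_rot: [0.151, 1.566, -0.151]
contact_force: [0.2, -0.4, -0.5]
grip_width: 0.0604
tcp [0.60349072 0.08230399 0.26470958] t 45.2
979 [0.15453732 0.15790777 0.15919296]
top ((605.0311889648438, 81.11544799804688), (23.96700668334961, 24.414398193359375), 62.03536605834961)
collar 383 ((604.741943359375, 81.10939025878906), (38.74632263183594, 39.16968536376953), 163.72898864746094)
```

View pics/w22.png

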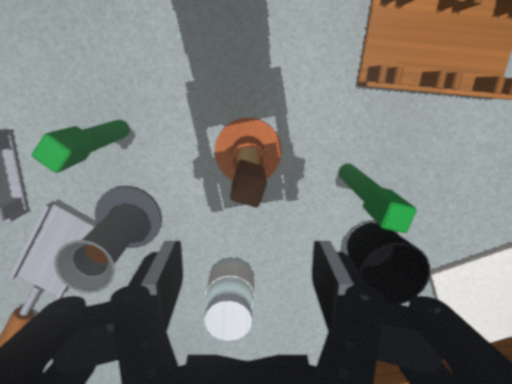

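```bash
python3 -m crank '[[[0,0,0.7],0.15],[[0,0,0],0.147],[[30,0,0],0],[[50,0,0],0],[[40,0,0],0]]'
python3 -m crank '[[[15,0,0],0],[[0,0,0],0],[[0,0,0],0],[[0,0,0],0],[[0,0,0],0]]'
python3 - <<'E'
from h import *
to([.6042,.0822,.128],np.radians(62))
E
```

```text
clock: 45.82
eef_pos: [0.6036, 0.0825, 0.1431]
ee_rot: [0.383, 1.537, -0.384]
contact_force: [0.4, -0.1, -0.7]
grip_width: 0.0596
clock: 46.45
eef_pos: [0.6047, 0.0827, 0.1312]
ee_rot: [0.383, 1.534, -0.383]
contact_force: [-0.3, -0.3, 1.0]
grip_width: 0.0598
t=46.45 tcp [0.6047 0.0827 0.1312] toolx [ 0.002 -0.    -1.   ] d [ 3.2 -0.6 -0.2] grip 0.0598 F [-0.3 -0.3  1. ] q6 -1.11
yaw now 1.082 want 1.082 world turn 0.000 -> tool twist -0.000 (alt 3.142)
```

```bash
python3 -m crank '[[[3,-0.5,0],0],[[0,0,0],0],[[0,0,0],0],[[0,0,0],0],[[0,0,0],0]]' 0 70
python3 -m crank '[[[0,0,0],0],[[0,0,0],0],[[0,0,0],0],[[0,0,0],0],[[0,0,0],0]]'
python3 - <<'E'
from h import *
to([.6042,.0822,.128],np.radians(62))
E
python3 -m crank '[[[-10,0,0],0],[[-30,0,0],0],[[-45,0,0],0],[[-45,0,0],0],[[-15,0,0],0]]'
python3 -m crank '[[[0,0,0],0],[[0,0,0],0],[[0,0,0],0],[[0,0,0],0],[[0,0,0],0]]'
python3 - <<'E'
from h import *
cam("wrist","w23")
to([.6589,-.0829,.28])
c=cam("scene","s23"); crop(c,200,80,400,230,4,"s23b")
E
```

```text
clock: 47.08
eef_pos: [0.6036, 0.0822, 0.1266]
ee_rot: [0.383, 1.537, -0.383]
contact_force: [-0.2, -0.3, -0.7]
grip_width: 0.0231
clock: 47.7
eef_pos: [0.6037, 0.0822, 0.1268]
ee_rot: [0.383, 1.537, -0.383]
contact_force: [-0.8, 0.4, 0.2]
grip_width: 0.0234
t=47.70 tcp [0.6037 0.0822 0.1268] toolx [-0. -0. -1.] d [-1.2  0.2  0.4] grip 0.0234 F [-0.8  0.4  0.2] q6 -1.11
yaw now 1.082 want 1.082 world turn 0.000 -> tool twist -0.000 (alt 3.142)
clock: 48.32
eef_pos: [0.6053, 0.0822, 0.2767]
ee_rot: [0.384, 1.529, -0.381]
contact_force: [-0.6, 0.3, -1.2]
grip_width: 0.0234
clock: 48.95
eef_pos: [0.6036, 0.0822, 0.2712]
ee_rot: [0.383, 1.538, -0.383]
contact_force: [-0.1, 0.4, -1.5]
grip_width: 0.0233
t=49.00 tcp [0.6037 0.0822 0.2714] toolx [-0.001 -0.    -1.   ] d [  -8.6 -119.8  126.3] grip 0.0235 F [-0.2 -0.5  0.1] q6 -1.11
```

View pics/s23b.png

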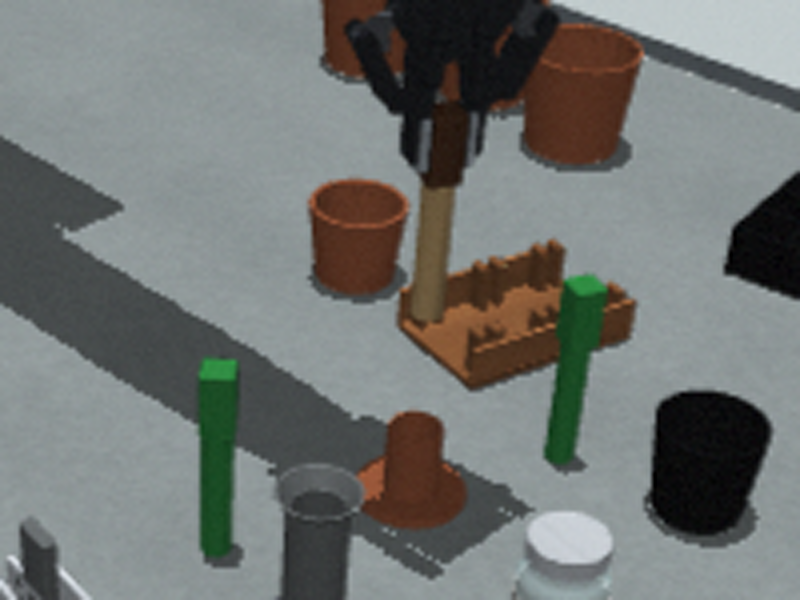

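View pics/w23.png

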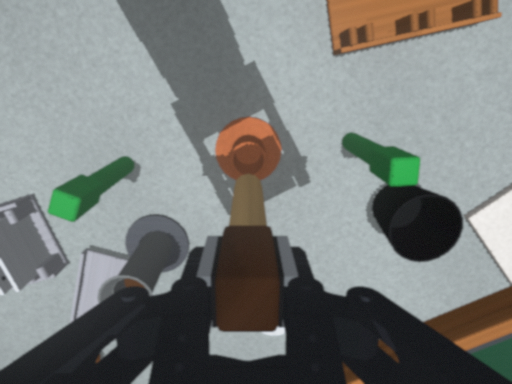

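```bash
cat > tilt.py <<'E'
from h import *
import sys
c=cam("wrist",sys.argv[1]);P=cloud(c);Z=P[...,2]; o,M=pose(); T=o["eef_pos"]
L=(P-T)@M*1000  # tool coords
m=np.isfinite(Z)&(abs(L[...,1])<18)&(L[...,0]>20)&(L[...,0]<125)&(L[...,2]<5)&(L[...,2]>-35)
for x in range(25,120,10):
    s=m&(abs(L[...,0]-x)<5)
    if s.sum()>8: print(x,s.sum(),"ymid %.1f"%np.percentile(L[s][:,1],[2,98]).mean(),"width %.1f"%np.ptp(np.percentile(L[s][:,1],[2,98])),"z front %.1f"%np.percentile(L[s][:,2],20))
E
python3 tilt.py w24
```

```text
25 215 ymid -1.1 width 15.3 z front -8.4
35 240 ymid -0.8 width 18.7 z front -8.2
45 212 ymid -0.9 width 20.4 z front -8.3
55 186 ymid -0.6 width 20.1 z front -8.3
65 162 ymid -0.7 width 20.7 z front -8.2
75 143 ymid -0.9 width 20.2 z front -8.3
85 123 ymid -0.4 width 20.0 z front -8.3
95 120 ymid -0.4 width 20.1 z front -8.3
105 94 ymid -0.7 width 20.9 z front -8.3
115 60 ymid -0.6 width 19.9 z front -8.3
```

```bash
python3 -m crank '[[[-10,-20,20],0],[[0,-30,32],0],[[0,-30,32],0],[[0,-30,32],0],[[0,-10,9],0]]'
python3 -m crank '[[[0,0,0],0],[[0,0,0],0],[[0,0,0],0],[[0,0,0],0],[[0,0,0],0]]'
python3 - <<'E'
from h import *
to([.6584,-.0829,.28])
E
```

```text
clock: 49.72
eef_pos: [0.6582, -0.0849, 0.2816]
ee_rot: [0.385, 1.536, -0.385]
contact_force: [-0.4, -0.2, -1.1]
grip_width: 0.0234
clock: 50.35
eef_pos: [0.6577, -0.0819, 0.282]
ee_rot: [0.383, 1.537, -0.383]
contact_force: [-0.2, -0.8, -0.9]
grip_width: 0.0233
t=50.35 tcp [ 0.6577 -0.0819  0.282 ] toolx [ 0. -0. -1.] d [ 2.  -0.5  1.1] grip 0.0233 F [-0.2 -0.8 -0.9] q6 -1.36
```

```bash
python3 -m crank '[[[8,-0.5,1.0],0],[[15,0,0],0],[[15,0,0],0],[[12,0,0],0],[[7,0,0],0]]'
python3 -m crank '[[[3,0,0],0],[[3,0,0],0],[[3,0,0],0],[[3,0,0],0],[[3,0,0],0]]'
```

```text
clock: 50.98
eef_pos: [0.6579, -0.0833, 0.2231]
ee_rot: [0.383, 1.539, -0.383]
contact_force: [0.0, 0.4, -1.3]
grip_width: 0.0231
clock: 51.6
eef_pos: [0.6585, -0.0834, 0.2098]
ee_rot: [0.383, 1.536, -0.383]
contact_force: [-0.4, -0.4, -0.9]
grip_width: 0.0236
```

```bash
python3 -m crank '[[[2,0,0],0],[[2,0,0],0],[[2,0,0],0],[[2,0,0],0],[[2,0,0],0]]'
python3 -m crank '[[[2,0,0],0],[[2,0,0],0],[[2,0,0],0],[[2,0,0],0],[[2,0,0],0]]'
```

```text
clock: 52.22
eef_pos: [0.6586, -0.0834, 0.202]
ee_rot: [0.383, 1.536, -0.383]
contact_force: [-2.5, -0.2, 6.3]
grip_width: 0.0233
clock: 52.85
eef_pos: [0.6586, -0.0834, 0.1919]
ee_rot: [0.383, 1.536, -0.383]
contact_force: [-2.0, 0.6, 5.3]
grip_width: 0.0233
```

```bash
python3 -m crank '[[[2,0,0],0],[[2,0,0],0],[[2,0,0],0],[[2,0,0],0],[[2,0,0],0]]'
python3 -m crank '[[[1,0,0],0],[[1,0,0],0],[[1,0,0],0],[[1,0,0],0],[[1,0,0],0]]'
```

```text
clock: 53.48
eef_pos: [0.6587, -0.0835, 0.1819]
ee_rot: [0.383, 1.536, -0.383]
contact_force: [-2.6, 0.2, 6.4]
grip_width: 0.023
clock: 54.1
eef_pos: [0.6586, -0.0834, 0.1769]
ee_rot: [0.383, 1.536, -0.383]
contact_force: [-2.4, -0.3, 5.5]
grip_width: 0.0234
```

```bash
python3 -m crank '[[[0.5,0,0],0],[[0.5,0,0],0],[[0.5,0,0],0],[[0.5,0,0],0],[[0,0,0],0]]'
python3 -m crank '[[[0.4,0,0],0],[[0.4,0,0],0],[[0.4,0,0],0],[[0,0,0],0],[[0,0,0],0]]'
```

```text
clock: 54.72
eef_pos: [0.6586, -0.0834, 0.1748]
ee_rot: [0.383, 1.536, -0.383]
contact_force: [-2.6, 0.2, 5.3]
grip_width: 0.0235
clock: 55.35
eef_pos: [0.6587, -0.0835, 0.1745]
ee_rot: [0.383, 1.536, -0.383]
contact_force: [-2.9, 0.9, 8.5]
grip_width: 0.0234
```

```bash
python3 -m crank '[[[1,0,0],0],[[1,0,0],0],[[1,0,0],0],[[0,0,0],0],[[0,0,0],0]]'
python3 -m crank '[[[1,0,0],0],[[0.5,0,0],0],[[0,0,0],0],[[0,0,0],0],[[0,0,0],0]]'
```

```text
clock: 55.98
eef_pos: [0.6591, -0.0836, 0.1745]
ee_rot: [0.382, 1.535, -0.383]
contact_force: [-5.8, 0.6, 15.5]
grip_width: 0.0232
clock: 56.6
eef_pos: [0.6598, -0.0837, 0.1744]
ee_rot: [0.382, 1.533, -0.383]
contact_force: [-6.3, 1.7, 19.6]
grip_width: 0.0236
```

```bash
python3 -m crank '[[[-8,0,0],0],[[-20,0,0],0],[[-35,0,0],0],[[-35,0,0],0],[[-20,0,0],0]]'
python3 tilt.py w25
python3 - <<'E'
from h import *
c=load("w25");P=cloud(c);Z=P[...,2]
m=np.isfinite(Z)&(np.hypot(P[...,0]-.66,P[...,1]+.084)<.0165)&(Z<.12)&(Z>.01); print(m.sum(),np.percentile(Z[m],[5,25,50,75,95]) if m.any() else "")
to([.6037,.0822,.29],np.radians(62))
E
```

```text
clock: 57.22
eef_pos: [0.6591, -0.0835, 0.2879]
ee_rot: [0.383, 1.533, -0.383]
contact_force: [0.3, 0.6, -1.4]
grip_width: 0.0235
25 157 ymid -1.1 width 13.4 z front -9.5
35 241 ymid -1.1 width 18.4 z front -9.5
45 224 ymid -1.2 width 20.0 z front -9.6
55 193 ymid -1.3 width 20.7 z front -9.7
65 169 ymid -1.0 width 20.3 z front -9.8
75 151 ymid -1.1 width 19.8 z front -9.9
85 131 ymid -1.4 width 20.4 z front -10.0
95 117 ymid -1.1 width 20.0 z front -10.2
105 105 ymid -1.0 width 20.4 z front -10.2
115 75 ymid -1.2 width 20.3 z front -10.4
513 [0.05499502 0.05575558 0.05636764 0.05736195 0.09558021]
t=57.27 tcp [ 0.6599 -0.0837  0.2905] toolx [ 0.007 -0.002 -1.   ] d [  -0.2  120.2 -127.5] grip 0.0231 F [ 1.1 -0.6  1. ] q6 -1.36
yaw now 1.082 want 1.082 world turn 0.000 -> tool twist -0.000 (alt 3.142)
```

```bash
python3 -m crank '[[[0,20,-20],0],[[0,30,-32],0],[[0,30,-32],0],[[0,30,-32],0],[[0,10,-10],0]]'
python3 -m crank '[[[0,0,0],0],[[0,0,0],0],[[0,0,0],0],[[0,0,0],0],[[0,0,0],0]]'
python3 tilt.py w26
python3 - <<'E'
from h import *
to([.6047,.0817,.19],np.radians(62))
E
```

```text
clock: 57.9
eef_pos: [0.6013, 0.0849, 0.283]
ee_rot: [0.381, 1.541, -0.381]
contact_force: [-0.1, -0.8, -1.1]
grip_width: 0.0229
clock: 58.52
eef_pos: [0.6037, 0.0812, 0.2851]
ee_rot: [0.384, 1.537, -0.384]
contact_force: [0.7, -0.5, -1.2]
grip_width: 0.0232
25 205 ymid -0.9 width 15.8 z front -8.6
35 240 ymid -1.1 width 18.7 z front -8.5
45 221 ymid -1.0 width 20.2 z front -8.5
55 190 ymid -1.1 width 20.3 z front -8.7
65 157 ymid -0.9 width 20.4 z front -8.7
75 145 ymid -0.9 width 20.2 z front -8.7
85 128 ymid -1.1 width 20.3 z front -8.9
95 107 ymid -1.1 width 20.6 z front -8.9
105 101 ymid -0.8 width 19.7 z front -9.0
115 60 ymid -1.2 width 20.5 z front -9.1
t=58.58 tcp [0.6036 0.0813 0.2851] toolx [ 0. -0. -1.] d [95.1  0.8  0.8] grip 0.0232 F [-0.1 -0.8 -1.2] q6 -1.11
yaw now 1.081 want 1.082 world turn 0.001 -> tool twist -0.001 (alt 3.141)
```

View pics/w26.png

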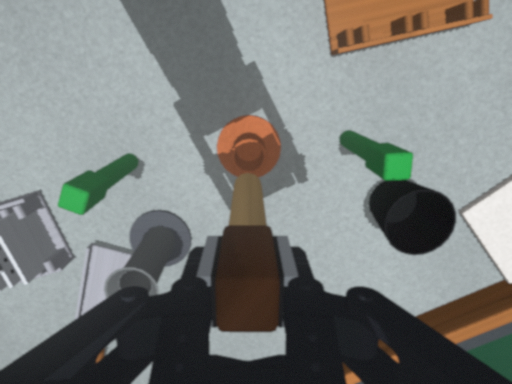

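```bash
python3 -m crank '[[[15,0.8,0.8],0],[[30,0,0],0],[[30,0,0],0],[[15,0,0],0],[[3,0,0],0]]'
python3 -m crank '[[[5,0,0],0],[[10,0,0],0],[[10,0,0],0],[[10,0,0],0],[[5,0,0],0]]'
```

```text
clock: 59.2
eef_pos: [0.6039, 0.0822, 0.1905]
ee_rot: [0.383, 1.539, -0.384]
contact_force: [-0.5, 0.3, -0.3]
grip_width: 0.0229
clock: 59.82
eef_pos: [0.6041, 0.0821, 0.1509]
ee_rot: [0.383, 1.538, -0.384]
contact_force: [-0.1, 0.6, -1.4]
grip_width: 0.0236
```

```bash
python3 -m crank '[[[8,0,0],0],[[7,0,0],0],[[5,0,0],0],[[2,0,0],0],[[1,0,0],0]]'
python3 -m crank '[[[0.5,0,0],0],[[0.5,0,0],0],[[0.5,0,0],0],[[0,0,0],0],[[0,0,0],0]]'
```

```text
clock: 60.45
eef_pos: [0.6047, 0.0821, 0.1292]
ee_rot: [0.383, 1.536, -0.383]
contact_force: [-0.4, -0.0, -0.4]
grip_width: 0.0235
clock: 61.08
eef_pos: [0.6046, 0.0821, 0.1277]
ee_rot: [0.383, 1.537, -0.383]
contact_force: [-0.4, -0.2, -1.0]
grip_width: 0.0234
```

```bash
python3 -m crank '[[[0.5,0,0],0],[[0.5,0,0],0],[[0,0,0],0],[[0,0,0],0],[[0,0,0],0]]'
python3 -m crank '[[[0.3,0,0],0],[[0.3,0,0],0],[[0,0,0],0],[[0,0,0],0],[[0,0,0],0]]'
```

```text
clock: 61.7
eef_pos: [0.6046, 0.0821, 0.1266]
ee_rot: [0.383, 1.537, -0.383]
contact_force: [-1.3, 0.0, -0.6]
grip_width: 0.0234
clock: 62.32
eef_pos: [0.6048, 0.0821, 0.1266]
ee_rot: [0.383, 1.536, -0.383]
contact_force: [-1.4, -0.6, 4.5]
grip_width: 0.0233
```

On the floor. I'll release it and retreat.

```bash
python3 -m crank '[[[0,0,0],0],[[0,0,0],0],[[0,0,0],0],[[0,0,0],0],[[0,0,0],0]]' 0.6
python3 -m crank '[[[-15,0,0],0],[[-35,0,0],0],[[-50,0,0],0],[[-30,0,0],0],[[0,0,0],0]]'
python3 -m crank '[[[0,0,-40],0],[[0,0,-40],0],[[0,0,-40],0],[[0,0,0],0],[[0,0,0],0]]'
python3 - <<'E'
from h import *
to([.6,.08,.25])
for n in("scene","top","wrist"): c=cam(n,n+"_f")
c=load("top_f"); P=cloud(c);Z=P[...,2]
def b(u0,v0,u1,v1,lo,hi):
    q=P[v0:v1,u0:u1].reshape(-1,3); q=q[(q[:,2]>lo)&(q[:,2]<hi)]; print(len(q),np.round(np.percentile(q[:,2],[50,95]),4),cv2.minAreaRect((q[:,:2]*1000).astype(np.float32)))
b(305,165,385,222,.1,.14)
b(200,160,235,200,.125,.17)
c0=load("top0"); P0=cloud(c0)
m=np.isfinite(Z)&np.isfinite(P0[...,2])&(abs(Z-P0[...,2])>.012)
cv2.imwrite("pics/diff.png",np.where(m[...,None],(0,0,255),c["image"]).astype(np.uint8))
E
```

```text
clock: 62.95
eef_pos: [0.6046, 0.0821, 0.1259]
ee_rot: [0.383, 1.537, -0.383]
contact_force: [0.7, 1.1, -0.4]
grip_width: 0.0509
clock: 63.58
eef_pos: [0.6065, 0.0821, 0.2613]
ee_rot: [0.384, 1.528, -0.381]
contact_force: [0.5, 0.0, -0.1]
grip_width: 0.051
clock: 64.2
eef_pos: [0.4987, 0.1383, 0.2554]
ee_rot: [0.383, 1.537, -0.383]
contact_force: [0.1, 0.2, 0.6]
grip_width: 0.0507
t=64.20 tcp [0.4987 0.1383 0.2554] toolx [-0.001 -0.    -1.   ] d [  5.4  -3.9 116.8] grip 0.0507 F [0.1 0.2 0.6] q6 -1.01
191 [0.1212 0.1249] ((557.0133666992188, -280.0529479980469), (117.91559600830078, 31.654380798339844), 78.34310150146484)
117 [0.1556 0.1597] ((603.1178588867188, 82.90673065185547), (24.199054718017578, 23.722036361694336), 61.56037902832031)
```

View pics/diff.png

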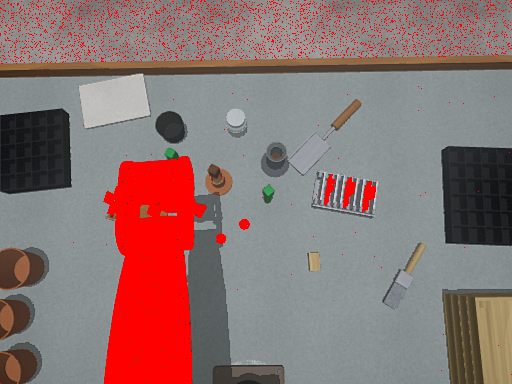

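View pics/scene_f.png

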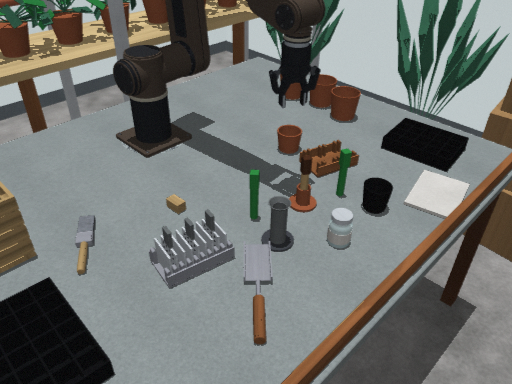

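View pics/wrist_f.png

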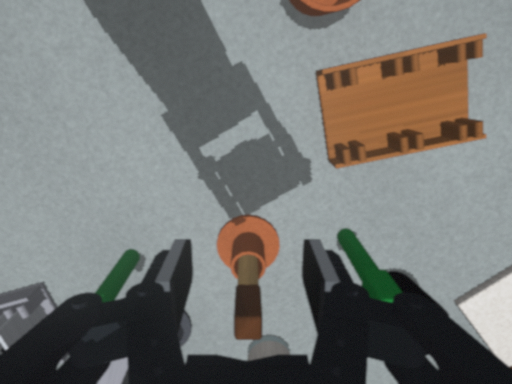

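The difference image shows only the plates, the pellets and the arm changed. The plates stand in the rack at about (345,193), and the dibber stands in its socket at (217,178). I'm handing in.

```bash
python3 - <<'E'
from station import bot
print(bot.hand_in())
E
```

```text
the job is handed in; nothing more can be done
None
```

The seeding station is ready, and I handed the job in at about 64 s of the 210 s allowed.

- **Plates:** all three seed plates went from the drying stand into the three empty rack slots. After release, their grip tops measured 0.124 m, the same as in the stand, and no notable force showed during insertion.
- **Pellets:** only two were on the bench at this start. I dropped both into the tube, and they lay flat with the top pellet at about 0.090 m.
- **Dibber:** I pushed the pellets down at about 6 N until the dibber stopped. I then pressed to about 20 N with no further travel. The pellet top measured 0.056 m, which puts the follower face at about 0.016 m, fully bottomed out.
- **Return:** the dibber is back in its socket and released. It stands upright with its top at about 0.158 m.
- **Bystanders:** comparing the overhead depth images from before and after shows changes only at the plates, the pellets and where the arm now stands. The arm hides the drying stand area in the last overhead view. The wrist camera shows the stand itself, empty and in place.

**Disagreement:** the wrist and overhead cameras differed by 2 to 4 mm on positions. I aligned each plate and the first pellet using the wrist view of the part in the gripper against its slot or the tube; the second pellet went to that same spot over the tube. No check failed.

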